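# Dry-fit a fork terminal in a carbon tube

### The job

Lift the fork-ended steel terminal out of the pulp tray, lay it on the fixture's loading rail with its shank pointing at the carbon tube, and let go of it there. Then take it by its fork and slide the shank fully home into the tube, until the fork's shoulder meets the tube's end, and let go. Leave the eye-ended terminal in its nest.

Things in the scene. Friction and masses are not known exactly. Their poses are not given: they have to be found in the camera images.
- fork_terminal: Steel fork terminal, the part to fit, 0.27-0.45 kg, 160 mm long (all sizes in mm), lying level with its fork in a tray nest. Origin on the shank's axis at the shoulder (the step from the 18 mm shank to the 34 mm wide fork). +x along the shank to its tip at x=110, +z up. Fork at x=0 to -50. Centre of mass about x=18. Shank and fork are both 18 high (z -9 to 9), so it lies flat without rolling.
- shank (a point): Point on the terminal's shank axis 26 in front of the shoulder, near its centre of mass; axes as the terminal's. Round shank, diameter 18, length 110, last 7 mm bevelled to diameter 11. In the tray the shank is free for fingers from about 10 to 75 in front of the shoulder, its axis 37 above the tray's floor. (Sizes in mm.)
- fork (a point): Middle of the terminal's fork, 32 behind the shoulder, on the axis; axes as the terminal's. Flat outer sides at y=+-17, top at z=9. Solid root 12 long, then two cheeks 9 thick with a 16 slot between. In the tray the nest's walls leave no room for fingers beside or behind the fork; on the rail its sides are free. (Sizes in mm.)
- eye_terminal: Steel eye terminal, to be left alone, in the tray's other nest, parallel to the fork terminal and 84 to one side; which nest holds which varies. Same shank (diameter 18, length 110) but a round eye, a flat ring 38 across, instead of a fork. Origin on the axis where shank meets head; +x to the tip, eye at x=-12 to -50. (Sizes in mm.)
- tray: Grey moulded pulp tray, fixed, 200 x 210, floor 8 thick. Origin: centre of its underside, on the bench. Nests along x at y=+-42: a terminal there has its shoulder at x=-20, axis at z=45, tip towards +x. Walls round the heads (x -88 to -24) rise to z=56, saddles under the shanks (x 62 to 84) to z=40, bumps near the edges and between the nests to z=48. (Sizes in mm.)
- fixture: Aluminium bonding fixture fixed to the bench, base plate 300 x 70 x 10 (x -170 to 130). Origin on the bench straight below the tube's mouth. +x is the way the shank slides in. Round black carbon tube at x=0 to 125, outside diameter 33, bore 20.4, open at both ends, axis at z=55.5, in two grey clamps at x=30 and x=95 (54 wide, tops at z=84 with bolts). (Sizes in mm.)
- rail (a point): Middle of the loading rail's top; axes as the fixture's. Rail 20 mm wide, from 167 before the mouth right up to it, flat top at z=46, in line with the tube. A terminal on it has its axis at z=55, level with the bore, and lies steady with its shoulder up to 150 before the mouth (tip clear of the mouth beyond 110). The fork is wider than the rail: fingers can straddle both.
- mouth (a point): Centre of the carbon tube's mouth: on the bore's axis, in the plane of the tube's end; axes as the fixture's (+x into the tube). When fully home the fork terminal's origin lies here, give or take 1 mm. (Sizes in mm.)

How it is judged:
By the outcome, as a careful person would: the job done as asked, in the order asked, and still so for the second after the job is handed in, with the robot touching nothing.
It also fails if it takes over 43 s, if anything falls off the work surface, if the arm or the gripper's body presses on something with over 40 N, if the wrist force passes 120 N, or if a joint passes its speed limit or range.

### The arm

A 6-joint arm with a two-finger parallel gripper is mounted at the origin on the work surface. World frame = base frame: x ahead of the robot, y to its left, z up, the work surface at z = 0. Lengths are in m, angles in rad, forces in N, time in s.
With the tool pointing down it reaches from about 0.25 to 0.725 m from the base axis. Payload 4 kg.
Tool frame: the origin (TCP) lies midway between the tips of the shut fingers; the grasp point (between the pads) lies 19 mm behind it; y points along the fingers, z is the direction in which the jaws open and shut, and the axes are right-handed (so a half turn about y gives the same grasp; the last joint's range is limited). The gripper opens to 85 mm and grips with 20 to 120 N. Pads are 22 mm wide; open, the fingers measure 114 mm over their backs; the gripper's body (76 mm by 85 mm) begins 54 mm behind the grasp point. The pads swing forward as they close: fully open they stand 13 mm farther back than shut.
Start: joints at [1.179, 0.241, 0.005, 1.335, 0, 1.571], TCP at [0.191, 0.462, 0.231] pointing down, gripper open.
Joint ranges: [-2.72, 2.72], [-1.05, 1.87], [-1.09, 1.28], [-1.99, 2.15], [-1.42, 1.44], [-3.14, 3.14]. Speed limits (rad/s): [2.79, 2.79, 3.14, 3.14, 3.14, 3.14].

### API

Orientations are given as a unit quaternion [x, y, z, w].
In Python, from workcell import bot gives the robot as it stands. The module is installed in compiled form; this text tells all that it offers.
- The arm moves only by the shell command python3 -m handwheel 'ROWS' [OPENING]. ROWS is JSON, a list of rows, each a list of 6 numbers: the shift along the tool's x, y, z in units of 25 mm (1.0 is 25 mm), then the turn, a rotation vector about the tool's x, y, z in units of 10 degrees (1.0 is 10 degrees). A call has exactly 5 rows; each row is the pose to reach, as a shift and turn from the pose commanded when the call began, along the tool's axes at that moment; what a row does not reach only later rows make up. A row lasts 1/8 s, in which the tool goes at most 62.5 mm and 10.7 degrees, less where a joint would pass 70% of its speed; a pose out of reach is approached as far as the arm can. A call with a gripper value outside its range is refused whole. OPENING is the gripper command: -1 is shut, 1 is fully open, values between are in proportion, set as the call begins (- or left out, the last holds). The fingers move at their own pace and stop on an object; the grip force is fixed at half the most. Time passes only in rows, so rows that repeat a pose let the fingers close, or fill a call up. It gives the time, the measured TCP pose, the force and the opening at its end, in the units of the state.
- bot.get_obs(): the state, without advancing time (a new reading comes with each control period).
- bot.camera(name): name is "scene" or "top" or "wrist"; returns a dict with "color" (480x640x3 uint8, red, green, blue), "fx", "fy", "cx", "cy" (pixels), "dist_coeffs" ([k1, k2, p1, p2, k3] as OpenCV has them; the pictures are not rectified), "rvec" (rotation vector, rad) and "tvec" (3), from world to camera coordinates, as OpenCV has them. Camera axes: x right, y down, z forward; pixel columns grow to the right and rows downward; lengths in m; the calibration is good to about 2 mm. A picture is of the moment at which its call begins. There is no depth.
- bot.job_done(): hands the job in, once; it reports no verdict.
The state is a dict: "clock": time; "joint_pos": joint angles; "joint_vel": joint speeds; "tau": joint torques, N m; "eef_pos": TCP position; "tool_rot": TCP orientation; "ft_force": force on the tool from outside, world axes, zero at the start; "ft_torque": the same for the moment, N m; "grip_width": finger opening in m.
Only numpy, scipy, OpenCV 4.12 (cv2) and the standard library are available. Lean on these libraries where they do the work, as an engineer would, in place of code of your own. Each camera call takes 0.05 s, during which the arm holds its last target.

## Working session

There is one attempt and no reset: what is moved stays moved. The work goes in short steps, Python scripts to look and compute and a shell command to move; the robot and the scene stay as the last step left them, time stands still between calls to the robot, and variables do not carry over. Pictures are saved under pics/ and viewed, and the job is handed in when it is done.

```bash
mkdir -p pics; ls
python3 - <<'E'
from workcell import bot
import cv2,numpy as np
o=bot.get_obs()
for k,v in o.items(): print(k,np.round(v,4))
for n in ["scene","top","wrist"]:
    c=bot.camera(n); cv2.imwrite(f"pics/a_{n}.png",c["color"][:,:,::-1])
    np.save(f"pics/a_{n}.npy",{k:v for k,v in c.items()},allow_pickle=True)
    print(n,c["fx"],c["fy"],c["cx"],c["cy"],c["dist_coeffs"],c["rvec"],c["tvec"])
E
```

```text
pics
clock 0.0
joint_pos [ 1.179   0.2414  0.0037  1.3352 -0.      1.5708]
joint_vel [-0.      0.0007  0.0013 -0.0004 -0.0004  0.0005]
tau [ 0.00000e+00 -3.72315e+01  2.52410e+01  1.69000e-02 -0.00000e+00
  0.00000e+00]
eef_pos [0.1907 0.4615 0.2304]
tool_rot [ 0.6943 -0.1378  0.1375 -0.6929]
ft_force [ 0.2583 -0.2124 -0.3528]
ft_torque [-0.0314 -0.0173  0.0131]
grip_width 0.0851
scene 558.214061664934 558.214061664934 323.35416056828427 235.57416936423044 [-0.04944569  0.          0.          0.          0.        ] [ 0.9079851   2.55705165 -1.00908989] [ 0.37165023 -0.25122075  1.29579307]
top 486.53978812734925 486.53978812734925 316.94248410672753 235.31726475881962 [-0.04667512  0.          0.          0.          0.        ] [ 2.16836745 -2.16797836  0.14245175] [0.09317053 0.53303883 0.91062186]
wrist 414.3193247223146 414.3193247223146 321.07034199778707 238.15041820067108 [-0.08067952  0.          0.          0.          0.        ] [-2.36923833 -1.58787316 -0.26282486] [-0.4970807  -0.04310383  0.38145966]
```

View pics/a_scene.png

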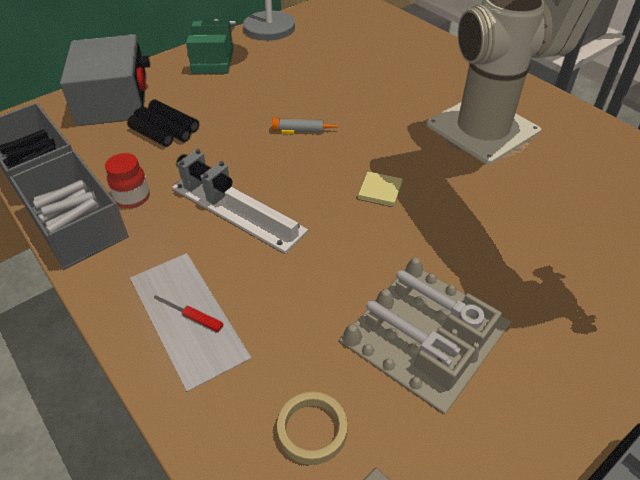

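View pics/a_top.png

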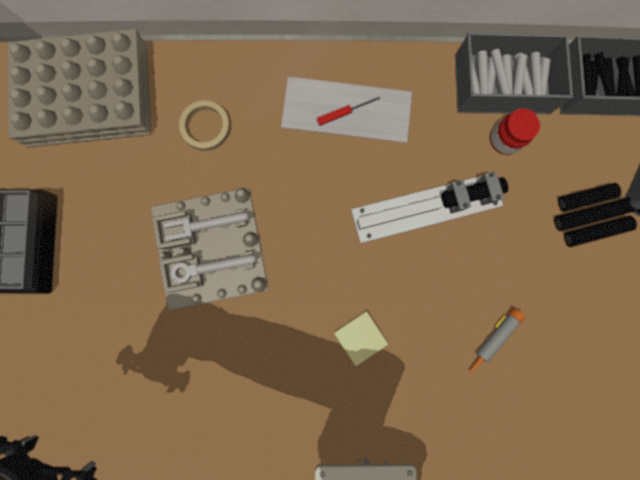

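View pics/a_wrist.png

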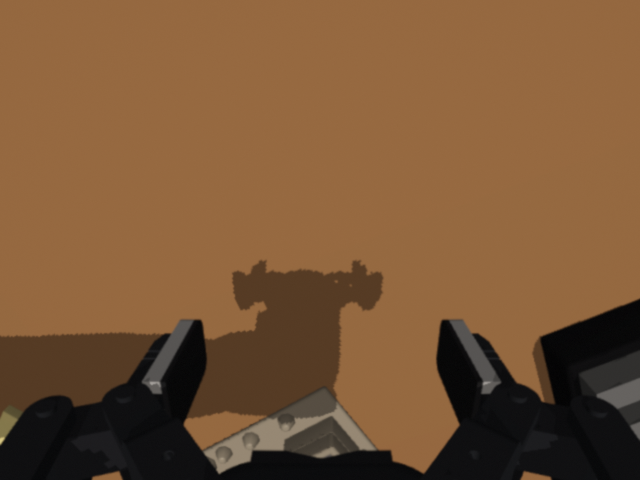

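Run:
```python
import cv2
t=cv2.imread("pics/a_top.png")
cv2.imwrite("pics/b_tray.png",cv2.resize(t[180:310,145:275],None,fx=5,fy=4.6,interpolation=cv2.INTER_CUBIC)[:600] if 0 else cv2.resize(t[185:305,145:275],None,fx=5,fy=5,interpolation=cv2.INTER_CUBIC))
cv2.imwrite("pics/b_fix.png",cv2.resize(t[165:250,350:510],None,fx=5,fy=5,interpolation=cv2.INTER_CUBIC))
s=cv2.imread("pics/a_scene.png")
cv2.imwrite("pics/b_stray.png",cv2.resize(s[255:405,330:520],None,fx=4,fy=4,interpolation=cv2.INTER_CUBIC))
cv2.imwrite("pics/b_sfix.png",cv2.resize(s[145:250,165:315],None,fx=5,fy=5,interpolation=cv2.INTER_CUBIC))
```

```text
(no output)
```

View pics/b_tray.png

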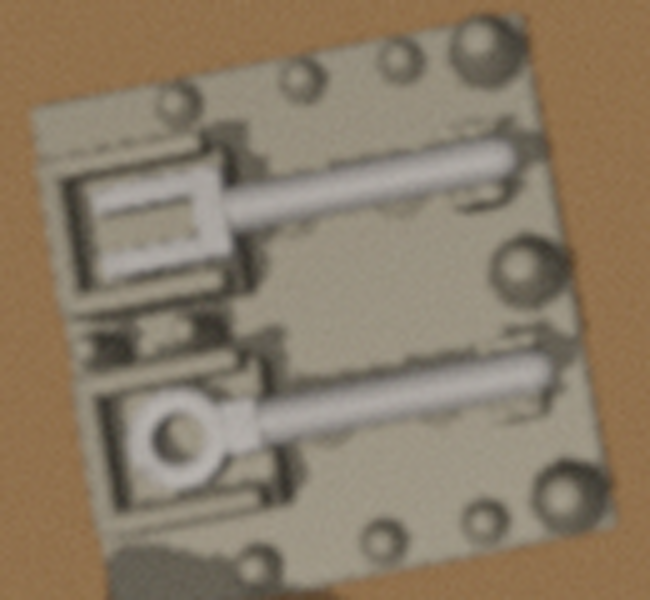

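View pics/b_fix.png

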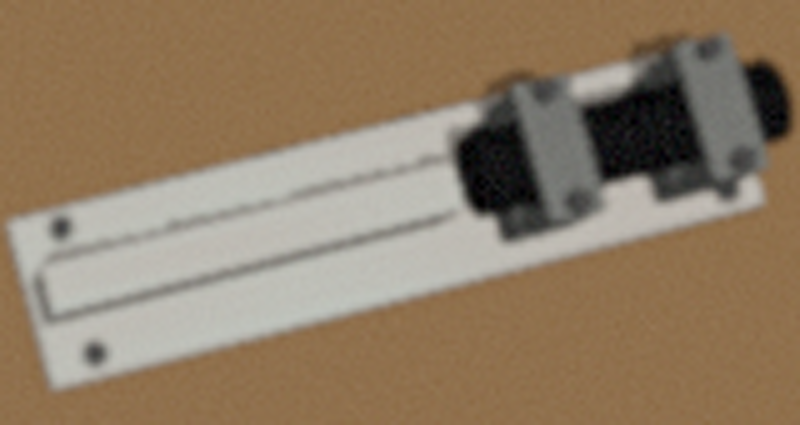

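View pics/b_stray.png

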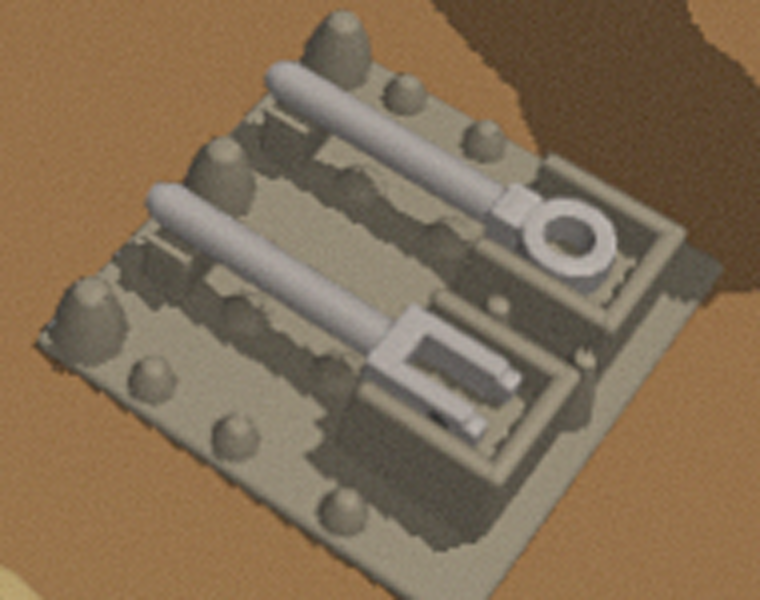

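View pics/b_sfix.png

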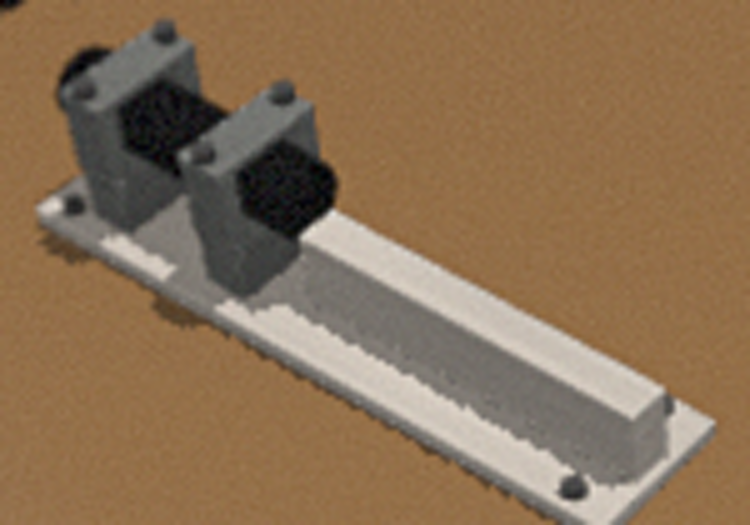

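```bash
cat > h.py <<'E'
import numpy as np,cv2
from scipy.optimize import least_squares
from scipy.spatial.transform import Rotation as R
def load(n): return np.load(f"pics/{n}.npy",allow_pickle=True).item()
def proj(c,P):
    K=np.array([[c["fx"],0,c["cx"]],[0,c["fy"],c["cy"]],[0,0,1]])
    return cv2.projectPoints(np.asarray(P,float).reshape(-1,3),np.array(c["rvec"]),np.array(c["tvec"]),K,np.array(c["dist_coeffs"]))[0].reshape(-1,2)
def T(p,L):  # L mm local -> world m
    L=np.asarray(L,float)/1000; a=p[2]
    return np.c_[p[0]+L[:,0]*np.cos(a)-L[:,1]*np.sin(a),p[1]+L[:,0]*np.sin(a)+L[:,1]*np.cos(a),L[:,2]]
def fit(views,p0):  # views: list of (cam, local pts, px)
    f=lambda p:np.concatenate([(proj(c,T(p,L))-px).ravel() for c,L,px in views])
    r=least_squares(f,p0,loss='soft_l1'); return r.x,[np.round(proj(c,T(r.x,L))-px,1) for c,L,px in views]
def crop(px,o,s): return (np.asarray(px,float)+.5)/s-.5+np.array(o)
def go(o,pos,Rt):
    R0=R.from_quat(o["tool_rot"]); d=R0.inv().apply(np.array(pos)-o["eef_pos"])/0.025
    w=np.degrees((R0.inv()*Rt).as_rotvec())/10
    return np.round(d,3),np.round(w,3)
def down(phi): # tool y down, tool x along heading phi ; z = x cross y
    x=np.array([np.cos(phi),np.sin(phi),0]);y=np.array([0,0,-1.]);return R.from_matrix(np.c_[x,y,np.cross(x,y)])
E
cat > fit1.py <<'E'
from h import *
t,s=load("a_top"),load("a_scene")
trt=(t,[[-20,59,54],[-20,25,54],[-70,59,54],[-70,25,54],[-51,-42,54],[-100,105,8],[100,105,8],[100,-105,8]],
 crop([[222,168],[237,252],[92,195],[100,278],[178,437],[32,105],[522,13],[612,525]],(145,185),5))
trs=(s,[[-20,59,54],[-20,25,54],[-70,59,54],[-70,25,54],[-51,-42,54]],crop([[370,352],[432,308],[472,428],[520,375],[570,236]],(330,255),4))
fxt=(t,[[-170,35,10],[-170,-35,10],[130,-35,10],[30,0,86],[95,0,86],[-167,10,46],[-167,-10,46],[0,16.5,55.5],[0,-16.5,55.5]],
 crop([[8,218],[50,390],[765,203],[560,145],[724,102],[40,262],[50,320],[458,135],[478,212]],(350,165),5))
fxs=(s,[[-167,10,46],[-167,-10,46],[-170,-35,10],[30,0,86],[95,0,86]],crop([[635,415],[665,388],[713,425],[242,122],[124,61]],(165,145),5))
for nm,vs,p0 in (("tray",(trt,trs),[.4,.3,-1.4]),("fix",(fxt,fxs),[.4,-.1,-1.4])):
    for v in ([vs[0]],[vs[1]],vs):
        p,r=fit(v,p0); print(nm,np.round(p,4)); 
        if len(v)==2: print(*r)
E
python3 fit1.py
python3 - <<'E'
from h import *
from workcell import bot
o=bot.get_obs(); print(R.from_quat(o["tool_rot"]).as_matrix().round(3))
E
```

```text
tray [ 0.5102  0.3062 -1.3782]
tray [ 0.5088  0.3065 -1.42  ]
tray [ 0.5103  0.3063 -1.3832]
[[-0.6 -1. ]
 [-0.8 -0.3]
 [-0.7 -1.6]
 [ 0.4 -0.6]
 [ 0.3  0.8]
 [ 0.   0.1]
 [ 0.6  0.2]
 [ 1.1  1.5]] [[-1.4  1.6]
 [-4.6 -2.1]
 [ 1.7  1.4]
 [ 1.7 -0.7]
 [ 0.6 -1. ]]
fix [ 0.5981 -0.1471 -1.3157]
fix [ 0.6013 -0.1464 -1.3069]
fix [ 0.5989 -0.1473 -1.3147]
[[-0.7  0.1]
 [ 0.2 -0.5]
 [ 0.2 -0.5]
 [ 1.1 -1. ]
 [ 1.2 -0.9]
 [-0.6  0.1]
 [ 0.2 -1.4]
 [-0.7 -0.1]
 [ 0.1  0.9]] [[ 0.1  1.2]
 [ 0.9  0.2]
 [ 1.3 -0.8]
 [ 0.5 -1.7]
 [ 0.1 -2.1]]
[[ 0.924 -0.001  0.382]
 [-0.382 -0.001  0.924]
 [-0.    -1.    -0.002]]
```

Run:
```python
from h import *
from workcell import bot
o=bot.get_obs(); w=load("a_wrist")
Rc=R.from_rotvec(w["rvec"]); C=-Rc.inv().apply(w["tvec"]); R0=R.from_quat(o["tool_rot"])
print("cam in tool",R0.inv().apply(C-o["eef_pos"]).round(3)); print((R0.inv()*Rc.inv()).as_matrix().round(3))
p=[.5103,.3063,-1.383]
sh=T(p,[[6,42,45],[-20,42,45],[90,42,45]]);print(sh)
tgt=sh[0]+[0,0,.15]; print(go(o,tgt,down(p[2])))
for t in sh: print(proj(load("a_top"),t))
```

```text
cam in tool [-0.084 -0.143 -0.002]
[[-0.001  0.945  0.326]
 [ 0.001 -0.326  0.945]
 [ 1.     0.002 -0.001]]
[[0.55268172 0.30824666 0.045     ]
 [0.54782767 0.33378953 0.045     ]
 [0.56836406 0.22572354 0.045     ]]
(array([15.724,  1.425, -0.143]), array([8.000e-03, 5.679e+00, 4.000e-03]))
[[204.35478181 224.07505328]]
[[190.91867978 226.58537046]]
[[247.7290672  215.98785224]]
```

```bash
python3 -m handwheel '[[2,0.2,0,0,0.8,0],[4,0.4,0,0,1.6,0],[6,0.6,0,0,2.4,0],[8,0.8,0,0,3.2,0],[10,1,-0.1,0,4,0]]' -0.1
python3 - <<'E'
from h import *
from workcell import bot
o=bot.get_obs()
p=[.5103,.3063,-1.383]
print(o["eef_pos"],go(o,T(p,[[6,42,195]])[0],down(p[2])))
E
```

```text
clock: 0.78
eef_pos: [0.4223, 0.3635, 0.2058]
tool_rot: [0.604, -0.368, 0.368, -0.604]
ft_force: [0.8, 0.7, 1.4]
grip_width: 0.0384
[0.42232448 0.36353308 0.20575212] (array([4.356, 0.428, 3.62 ]), array([0.003, 1.654, 0.   ]))
```

```bash
python3 -m handwheel '[[1.45,0.15,1.2,0,0.55,0],[2.9,0.3,2.4,0,1.1,0],[4.36,0.43,3.62,0,1.65,0],[4.36,0.43,3.62,0,1.65,0],[4.36,0.43,3.62,0,1.65,0]]'
python3 - <<'E'
from h import *
from workcell import bot
o=bot.get_obs()
p=[.5103,.3063,-1.383]
print(o["grip_width"],go(o,T(p,[[6,42,195]])[0],down(p[2])))
c=bot.camera("wrist"); np.save("pics/c_wrist.npy",c,allow_pickle=True)
im=c["color"][:,:,::-1].copy(); cv2.imwrite("pics/c_wrist.png",im)
E
```

```text
clock: 1.4
eef_pos: [0.5512, 0.3093, 0.1948]
tool_rot: [0.546, -0.45, 0.449, -0.545]
ft_force: [0.7, -0.3, 0.4]
grip_width: 0.0383
0.038259466150941 (array([ 0.053, -0.007,  0.051]), array([0.01 , 0.029, 0.001]))
```

View pics/c_wrist.png

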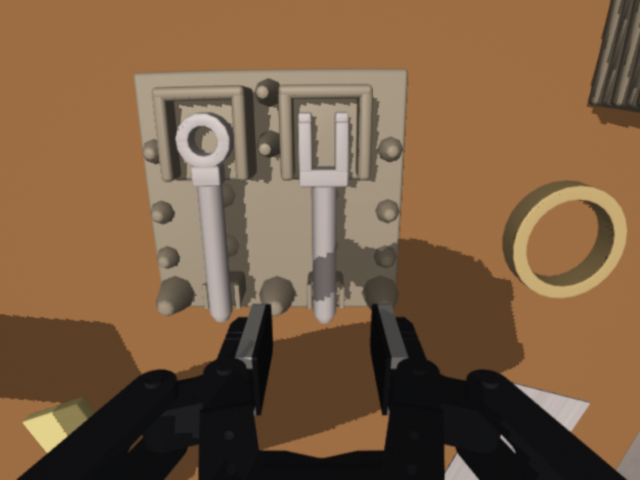

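Run:
```python
import cv2
t=cv2.imread("pics/c_wrist.png")
cv2.imwrite("pics/d.png",cv2.resize(t[95:215,260:400],None,fx=5,fy=5,interpolation=cv2.INTER_CUBIC))
cv2.imwrite("pics/d2.png",cv2.resize(t[60:330,130:415],None,fx=2.2,fy=2.2,interpolation=cv2.INTER_CUBIC))
```

```text
(no output)
```

View pics/d.png

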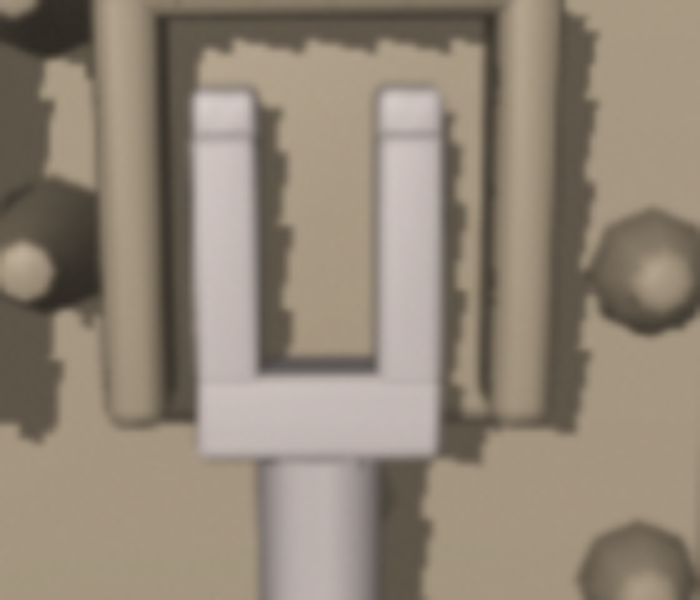

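View pics/d2.png

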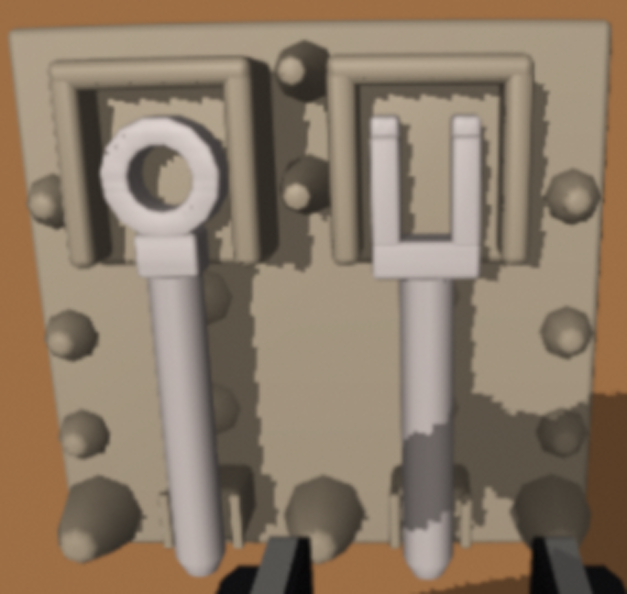

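```bash
cat > fit2.py <<'E'
from h import *
w=load("c_wrist")
v1=(w,[[-20,25,54],[-20,59,54],[-32,34,54],[-32,50,54],[-32,25,54],[-32,59,54]],crop([[200,458],[438,458],[258,378],[378,378],[199,380],[439,380]],(260,95),5))
v2=(w,[[-100,-105,8],[-100,105,8],[-51,-42,54]],crop([[10,32],[608,22],[160,178]],(130,60),2.2))
# tip silhouettes
p0=[.5103,.3063,-1.383]
for v in ([v1],[v1,v2]):
    p,r=fit(v,p0); print(np.round(p,4),*r); print("shank pt",T(p,[[6,42,45]]))
print(proj(w,T(p,[[90,42,45],[40,42,54],[0,42,54]])))
E
python3 fit2.py
```

```text
[ 0.5097  0.3034 -1.3746] [[-0.7  1. ]
 [ 0.6  1. ]
 [ 0.5 -0.2]
 [-0.2 -0.2]
 [-0.8 -0.5]
 [ 0.7 -0.6]]
shank pt [[0.55208432 0.3057272  0.045     ]]
[ 0.51    0.3034 -1.3727] [[-0.4  1.1]
 [ 0.9  1. ]
 [ 0.7 -0.1]
 [ 0.  -0.2]
 [-0.6 -0.5]
 [ 0.9 -0.6]] [[-4.1 -1.1]
 [ 1.2 -0.2]
 [-2.7  2.5]]
shank pt [[0.55233933 0.30575531 0.045     ]]
[[323.8017733  319.66270809]
 [323.75108408 266.81563427]
 [323.66184377 214.89871423]]
```

Run:
```python
from h import *
from workcell import bot
o=bot.get_obs()
print(go(o,[.5522,.3057,.0265],down(-1.375)))
```

```text
(array([0.171, 6.75 , 0.032]), array([ 0.007, -0.011,  0.   ]))
```

```bash
python3 -m handwheel '[[0.17,1.6,0.03,0,0,0],[0.17,3.2,0.03,0,0,0],[0.17,4.8,0.03,0,0,0],[0.17,6,0.03,0,0,0],[0.17,6.72,0.03,0,0,0]]' 
python3 -m handwheel '[[0,0,0,0,0,0],[0,0,0,0,0,0],[0,0,0,0,0,0],[0,0,0,0,0,0],[0,0,0,0,0,0]]'
python3 - <<'E'
from h import *
from workcell import bot
o=bot.get_obs()
print(o["ft_force"],go(o,[.5522,.3057,.0265],down(-1.375)))
c=bot.camera("wrist"); np.save("pics/e_wrist.npy",c,allow_pickle=True)
im=c["color"][:,:,::-1].copy(); cv2.imwrite("pics/e_wrist.png",im)
E
```

```text
clock: 2.08
eef_pos: [0.5513, 0.3061, 0.0263]
tool_rot: [0.547, -0.449, 0.449, -0.546]
ft_force: [-0.0, 0.6, -0.1]
grip_width: 0.039
clock: 2.7
eef_pos: [0.5536, 0.3056, 0.0281]
tool_rot: [-0.545, 0.449, -0.45, 0.546]
ft_force: [0.1, 0.2, 0.3]
grip_width: 0.0383
[0.06113306 0.16887505 0.28091667] (array([-0.015,  0.065, -0.053]), array([-0.005, -0.018, -0.001]))
```

View pics/e_wrist.png

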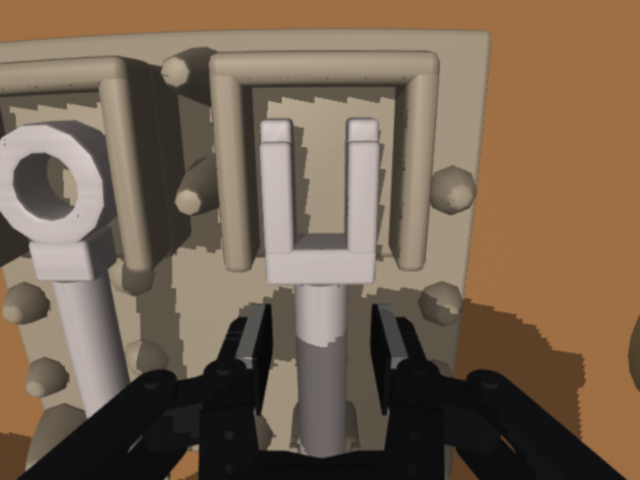

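```bash
python3 -m handwheel '[[0,0.04,0,0,0,0],[0,0.04,0,0,0,0],[0,0.04,0,0,0,0],[0,0.04,0,0,0,0],[0,0.04,0,0,0,0]]' -1
python3 -m handwheel '[[0,0,0,0,0,0],[0,0,0,0,0,0],[0,-0.3,0,0,0,0],[0,-0.8,0,0,0,0],[0,-1.4,0,0,0,0]]' 
python3 -m handwheel '[[0,-1,0,0,0,0],[0,-2,0,0,0,0],[0,-3,0,0,0,0],[0,-3.5,0,0,0,0],[0,-3.5,0,0,0,0]]'
python3 - <<'E'
from h import *
from workcell import bot
o=bot.get_obs()
print(o["ft_force"],o["ft_torque"],o["eef_pos"])
c=bot.camera("wrist"); np.save("pics/f_wrist.npy",c,allow_pickle=True)
im=c["color"][:,:,::-1].copy(); cv2.imwrite("pics/f_wrist.png",im)
E
```

```text
clock: 3.38
eef_pos: [0.5533, 0.3055, 0.0267]
tool_rot: [-0.546, 0.45, -0.45, 0.546]
ft_force: [-0.5, -1.0, 1.9]
grip_width: 0.016
clock: 4.0
eef_pos: [0.553, 0.3054, 0.062]
tool_rot: [0.546, -0.45, 0.449, -0.546]
ft_force: [-0.1, 0.4, -2.9]
grip_width: 0.0165
clock: 4.62
eef_pos: [0.5539, 0.306, 0.1505]
tool_rot: [-0.545, 0.449, -0.45, 0.547]
ft_force: [0.2, 0.7, -4.2]
grip_width: 0.0161
[ 0.20186161  0.65913513 -4.16536094] [ 0.01199584 -0.01186578  0.04447723] [0.55394728 0.30595039 0.15054058]
```

View pics/f_wrist.png

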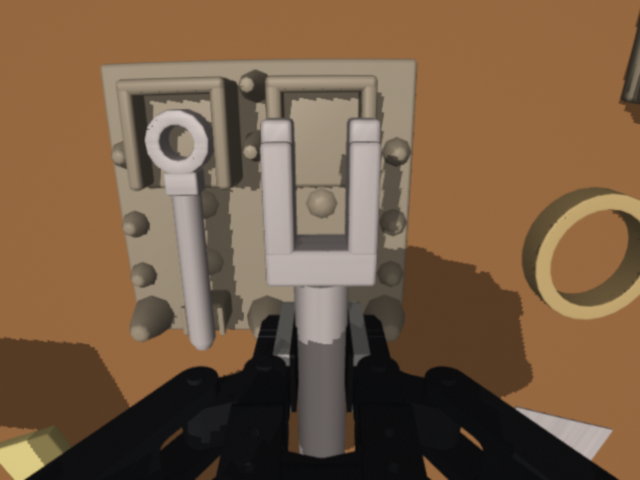

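Run:
```python
import cv2
t=cv2.imread("pics/f_wrist.png")
cv2.imwrite("pics/g.png",cv2.resize(t[110:300,250:390],None,fx=4,fy=3,interpolation=cv2.INTER_CUBIC) if 0 else cv2.resize(t[225:300,250:390],None,fx=5,fy=5,interpolation=cv2.INTER_CUBIC))
```

```text
(no output)
```

View pics/g.png

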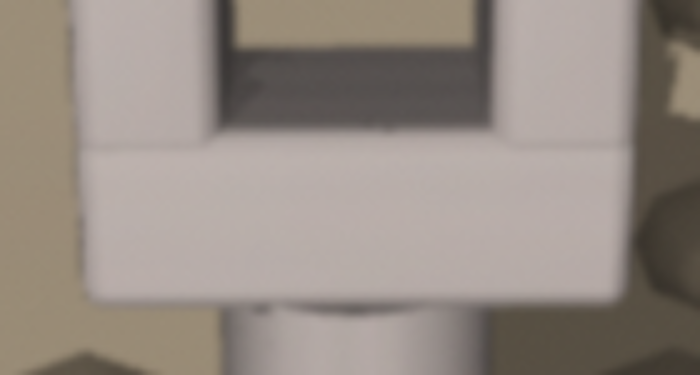

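Run:
```python
from h import *
from workcell import bot
o=bot.get_obs(); w=load("f_wrist"); R0=R.from_quat(o["tool_rot"])
# tool-frame local: terminal point (x,y,z)-> tool (x, -z, y) (tool z = world left of x? z=x cross y)
px=crop([[88,300],[628,300],[82,148],[632,146],[219,131],[494,131]],(250,225),5)
# image-left corresponds to tray -y : term y=-17
L=np.array([[0,-17,9],[0,17,9],[-12,-17,9],[-12,17,9],[-12,-8,9],[-12,8,9]])/1000
print("tool z world",R0.apply([0,0,1]).round(3))
def f(q):
    yaw=q[3]; P=L@R.from_euler('z',yaw).as_matrix().T
    tool=np.c_[P[:,0],-P[:,2],P[:,1]]+q[:3]
    return (proj(w,o["eef_pos"]+R0.apply(tool))-px).ravel()
r=least_squares(f,[-.026,-.019,0,0]);print(r.x.round(4),f(r.x).reshape(-1,2).round(1))
g=lambda q:f([q[0],-.0185,q[1],q[2]])
r=least_squares(g,[-.026,0,0]);print(r.x.round(4),g(r.x).reshape(-1,2).round(1))
```

```text
tool z world [0.981 0.192 0.   ]
[-0.0255 -0.0157 -0.0003  0.0034] [[ 0.5  2.2]
 [-0.7  1.9]
 [-0.1 -2.7]
 [ 0.1 -2.5]
 [ 1.7  0.7]
 [-1.4  0.6]]
[-0.0267 -0.0004  0.0034] [[-0.7  2.8]
 [ 0.5  2.5]
 [-1.4 -2.9]
 [ 1.4 -2.7]
 [ 1.   0.5]
 [-0.8  0.3]]
```

Run:
```python
from h import *
from workcell import bot
o=bot.get_obs(); p=[.5989,-.1473,-1.3147]
t=T(p,[[-102,0,150]])[0]; print(t,go(o,t,down(p[2])))
```

```text
[ 0.57306277 -0.04862661  0.15      ] (array([14.056, -0.035, -1.937]), array([-0.002, -0.362, -0.001]))
```

```bash
python3 -m handwheel '[[1.2,-0.1,-0.2,0,0,0],[3,-0.2,-0.5,0,-0.1,0],[5,-0.2,-0.8,0,-0.1,0],[7,-0.2,-1.1,0,-0.2,0],[9,-0.2,-1.4,0,-0.3,0]]'
python3 -m handwheel '[[1.8,0,-0.2,0,0,0],[3.4,0,-0.4,0,0,0],[4.6,0,-0.5,0,-0.06,0],[5.05,0,-0.54,0,-0.06,0],[5.05,0,-0.54,0,-0.06,0]]'
python3 - <<'E'
from h import *
from workcell import bot
o=bot.get_obs(); p=[.5989,-.1473,-1.3147]
t=T(p,[[-102,0,150]])[0]; print(t,go(o,t,down(p[2])))
for n in ("wrist","top","scene"):
    c=bot.camera(n); np.save(f"pics/h_{n}.npy",c,allow_pickle=True)
    im=c["color"][:,:,::-1].copy(); cv2.imwrite(f"pics/h_{n}.png",im)
E
```

```text
clock: 5.3
eef_pos: [0.561, 0.0763, 0.1525]
tool_rot: [0.558, -0.435, 0.434, -0.557]
ft_force: [0.8, 0.1, -4.0]
grip_width: 0.0162
clock: 5.92
eef_pos: [0.579, -0.0479, 0.1531]
tool_rot: [0.56, -0.433, 0.432, -0.559]
ft_force: [-0.3, 0.4, -3.5]
grip_width: 0.0158
[ 0.57306277 -0.04862661  0.15      ] (array([-0.031,  0.124, -0.238]), array([ 0.009, -0.009, -0.006]))
```

View pics/h_wrist.png

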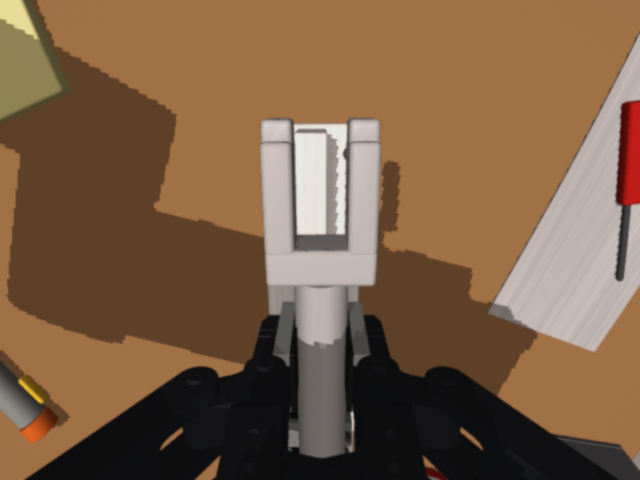

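View pics/h_top.png

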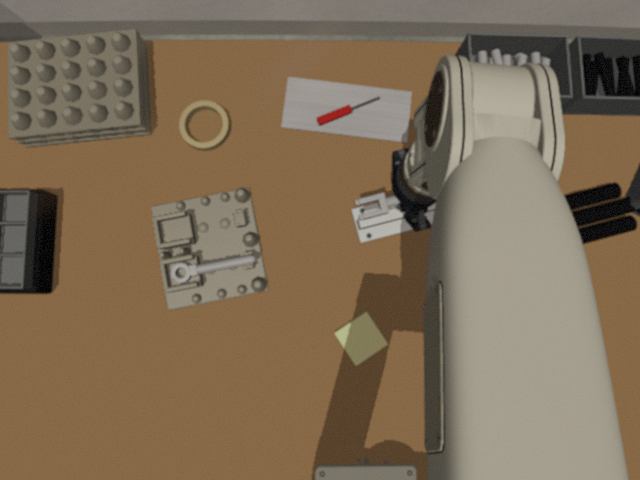

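View pics/h_scene.png

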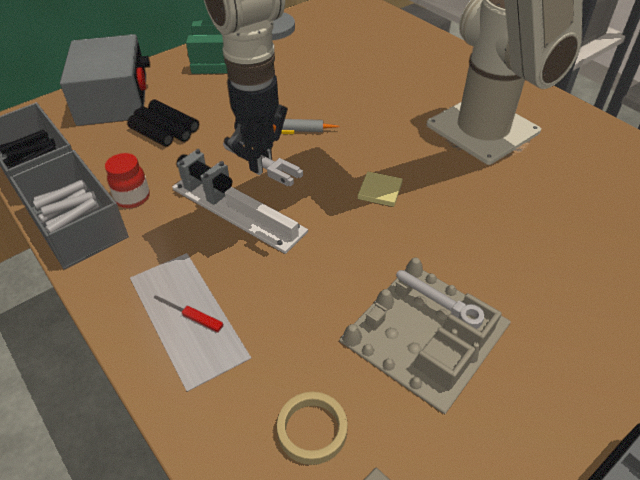

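Run:
```python
import cv2
t=cv2.imread("pics/h_wrist.png")
cv2.imwrite("pics/i.png",cv2.resize(t[110:320,250:390],None,fx=5,fy=2.8) if 0 else cv2.resize(t[110:260,250:390],None,fx=4,fy=4,interpolation=cv2.INTER_CUBIC))
cv2.imwrite("pics/i2.png",cv2.resize(t[280:480,240:400],None,fx=3,fy=3,interpolation=cv2.INTER_CUBIC))
```

```text
(no output)
```

View pics/i.png

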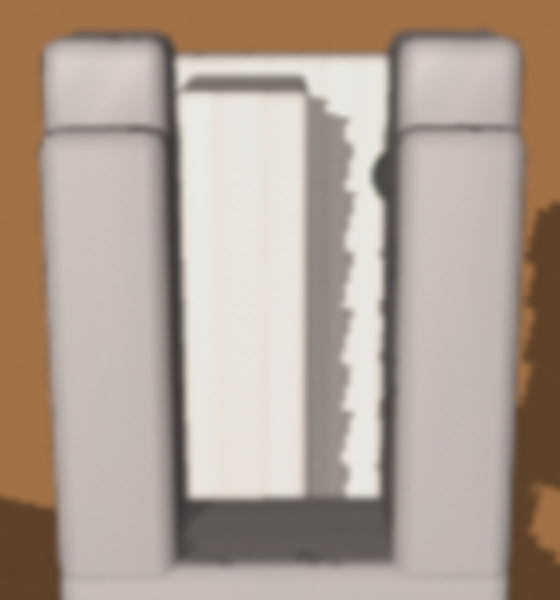

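View pics/i2.png

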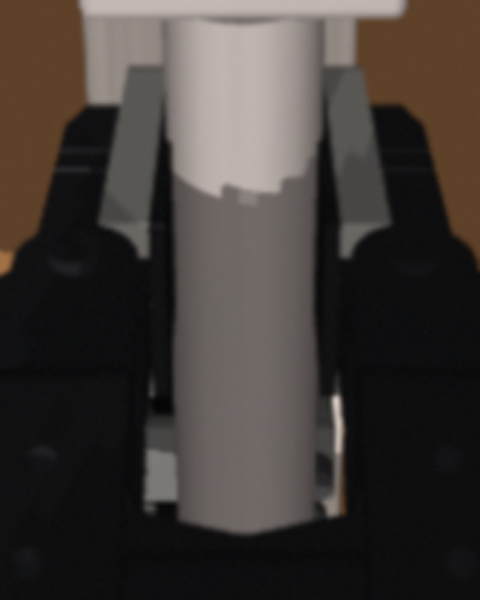

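Run:
```python
from h import *
w=load("h_wrist")
c4=lambda a:crop(a,(250,110),4)
px=c4([[182,92],[306,92]]); e=c4([[305.5,497]])[0]
def f(p):
    r=(proj(w,T(p,[[-167,-10,46],[-167,10,46]]))-px).ravel()
    q=proj(w,T(p,[[-125,10,46],[-105,10,46]])); # col at row e
    u=q[0,0]+(e[1]-q[0,1])*(q[1,0]-q[0,0])/(q[1,1]-q[0,1])
    b=proj(w,T(p,[[-170,5,10]]))[0,1]-c4([[285,55]])[0,1]
    return np.r_[r,u-e[0]]
p0=[.5989,-.1473,-1.3147]
r=least_squares(f,p0);print(r.x.round(4),f(r.x).round(1)); print(T(r.x,[[-102,0,0]]),T(p0,[[-102,0,0]]))
print(f(p0))
t=load("a_top")
```

```text
[ 0.5965 -0.1514 -1.3252] [-1.5 -0.1  1.4  0.2  0.1]
[[ 0.57168881 -0.05241859  0.        ]] [[ 0.57306277 -0.04862661  0.        ]]
[ 1.13461121 -5.73291193  4.19443018 -5.75944449  3.62357501]
```

Run:
```python
from h import *
from workcell import bot
w=load("h_wrist")
c4=lambda a:crop(a,(250,110),4)
px=c4([[182,92],[306,92]]); e=c4([[305.5,497]])[0]
def f(p):
    r=(proj(w,T(p,[[-166,-9,46],[-166,9,46]]))-px).ravel()
    q=proj(w,T(p,[[-125,9,46],[-105,9,46]]))
    u=q[0,0]+(e[1]-q[0,1])*(q[1,0]-q[0,0])/(q[1,1]-q[0,1])
    return np.r_[r,u-e[0]]
p0=[.5989,-.1473,-1.3147]
r=least_squares(f,p0);p=r.x;print(p.round(4),f(p).round(1))
o=bot.get_obs(); print(o["eef_pos"]); print(go(o,T(p,[[-102,0,100]])[0],down(p[2])));print(go(o,T(p,[[-102,0,100]])[0],down(-1.318)))
```

```text
[ 0.5986 -0.1498 -1.3105] [ 0.2  0.1 -0.2 -0.1 -0. ]
[ 0.57923916 -0.04647781  0.15368683]
(array([ 0.115,  2.148, -0.312]), array([ 0.004, -0.018, -0.005]))
(array([ 0.115,  2.148, -0.312]), array([ 0.004,  0.025, -0.005]))
```

```bash
python3 -m handwheel '[[0.1,0.8,-0.3,0,-0.01,0],[0.1,1.8,-0.3,0,-0.01,0],[0.1,2.8,-0.3,0,-0.01,0],[0.1,3.3,-0.3,0,-0.01,0],[0.1,3.5,-0.3,0,-0.01,0]]'
python3 -m handwheel '[[0,0,0,0,0,0],[0,0,0,0,0,0],[0,0,0,0,0,0],[0,0,0,0,0,0],[0,0,0,0,0,0]]'
python3 - <<'E'
from h import *
from workcell import bot
o=bot.get_obs(); p=[.5986,-.1498,-1.3105]
P=np.array([bot.get_obs()["eef_pos"] for i in range(5)]);print(P)
print(go(o,T(p,[[-102,0,36.7]])[0],down(p[2])))
for n in ("wrist",):
    c=bot.camera(n); np.save(f"pics/j_{n}.npy",c,allow_pickle=True)
    im=c["color"][:,:,::-1].copy(); cv2.imwrite(f"pics/j_{n}.png",im)
E
```

```text
clock: 6.7
eef_pos: [0.5727, -0.0512, 0.066]
tool_rot: [0.56, -0.432, 0.431, -0.56]
ft_force: [0.2, 0.2, -2.8]
grip_width: 0.0161
clock: 7.32
eef_pos: [0.573, -0.0521, 0.0668]
tool_rot: [-0.56, 0.432, -0.432, 0.56]
ft_force: [0.3, 0.7, -3.7]
grip_width: 0.0157
[[ 0.57302819 -0.05214129  0.06675058]
 [ 0.57302819 -0.05214129  0.06675058]
 [ 0.57302819 -0.05214129  0.06675058]
 [ 0.57302819 -0.05214129  0.06675058]
 [ 0.57302819 -0.05214129  0.06675058]]
(array([-0.042,  1.202, -0.017]), array([-0.002, -0.017,  0.   ]))
```

View pics/j_wrist.png

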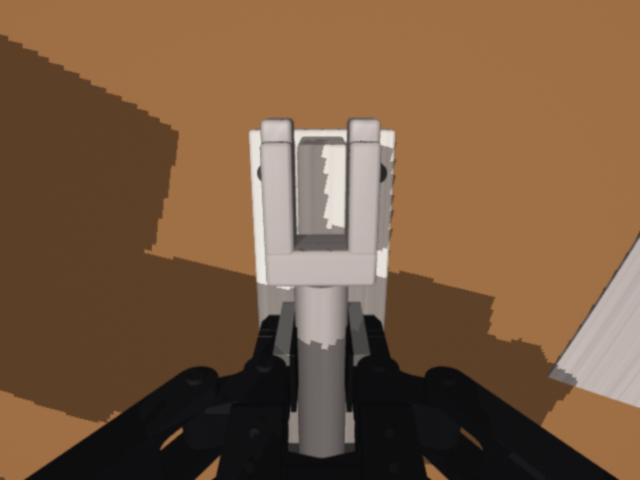

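```bash
python3 -m handwheel '[[0,0.4,0.03,0,0,0],[0,0.8,0.03,0,0,0],[0,0.95,0.03,0,0,0],[0,1.05,0.03,0,0,0],[0,1.1,0.03,0,0,0]]'
python3 -m handwheel '[[0,0.02,0,0,0,0],[0,0.04,0,0,0,0],[0,0.06,0,0,0,0],[0,0.06,0,0,0,0],[0,0.06,0,0,0,0]]'
```

```text
clock: 8.0
eef_pos: [0.574, -0.0519, 0.0458]
tool_rot: [-0.559, 0.431, -0.433, 0.561]
ft_force: [-17.0, 1.7, 45.3]
grip_width: 0.0159
clock: 8.62
eef_pos: [0.5743, -0.0519, 0.0456]
tool_rot: [-0.559, 0.43, -0.433, 0.561]
ft_force: [-17.3, 2.4, 46.1]
grip_width: 0.0161
```

```bash
python3 -m handwheel '[[0,-0.4,0,0,0,0],[0,-1,0,0,0,0],[0,-2.4,0,0,0,0],[0,-4,0,0,0,0],[0,-5,0,0,0,0]]'
python3 - <<'E'
from h import *
from workcell import bot
w=load("a_wrist"); R0=R.from_quat([ 0.6943,-0.1378,0.1375,-0.6929]); e=np.array([0.1907,0.4615,0.2304])
for y in (0,-5,-13,-19,-32,-40,-50):
  print(y,proj(w,e+R0.apply([[x,y/1000,s*.0425] for x in(-.011,.011) for s in (-1,1)])).round(0).tolist())
o=bot.get_obs()
print(o["eef_pos"],o["ft_force"],go(o,[.5533,.3055,.13],down(-1.375)))
c=bot.camera("wrist"); cv2.imwrite("pics/k.png",c["color"][:,:,::-1])
E
```

```text
clock: 9.25
eef_pos: [0.5742, -0.052, 0.1637]
tool_rot: [-0.56, 0.431, -0.432, 0.56]
ft_force: [0.3, -0.4, -3.0]
grip_width: 0.0163
0 [[215.0, 297.0], [435.0, 297.0], [220.0, 346.0], [430.0, 346.0]]
-5 [[212.0, 303.0], [439.0, 304.0], [217.0, 353.0], [433.0, 353.0]]
-13 [[207.0, 314.0], [444.0, 314.0], [212.0, 365.0], [438.0, 365.0]]
-19 [[202.0, 322.0], [449.0, 323.0], [208.0, 375.0], [442.0, 375.0]]
-32 [[191.0, 344.0], [461.0, 344.0], [199.0, 400.0], [453.0, 400.0]]
-40 [[183.0, 359.0], [469.0, 359.0], [192.0, 417.0], [460.0, 417.0]]
-50 [[172.0, 380.0], [481.0, 380.0], [183.0, 441.0], [470.0, 441.0]]
[ 0.57420692 -0.05195206  0.16370462] [ 0.30891747 -0.44660163 -3.03162378] (array([-14.04 ,   1.346,   2.831]), array([-0.004,  0.353,  0.001]))
```

View pics/k.png

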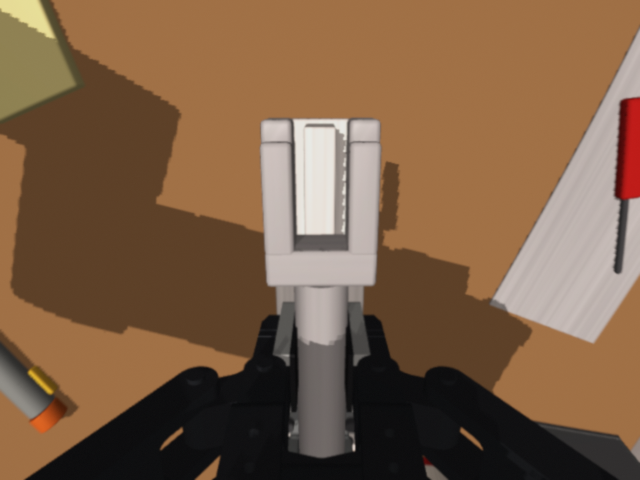

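```bash
python3 -m handwheel '[[-1.5,0,0.3,0,0,0],[-3.5,0,0.7,0,0.1,0],[-5.5,0,1.1,0,0.15,0],[-7.5,0,1.5,0,0.2,0],[-9.5,0,1.9,0,0.3,0]]'
python3 -m handwheel '[[-1.8,0,0.3,0,0,0],[-3.4,0,0.6,0,0.05,0],[-4.3,0.3,0.8,0,0.05,0],[-4.54,0.9,0.93,0,0.05,0],[-4.54,1.35,0.93,0,0.05,0]]'
python3 -m handwheel '[[0,0,0,0,0,0],[0,0,0,0,0,0],[0,0,0,0,0,0],[0,0,0,0,0,0],[0,0,0,0,0,0]]'
python3 - <<'E'
from h import *
from workcell import bot
o=bot.get_obs()
print(o["eef_pos"],o["ft_force"],go(o,[.5533,.3055,.028],down(-1.375)))
c=bot.camera("wrist"); cv2.imwrite("pics/l.png",c["color"][:,:,::-1])
c=bot.camera("scene"); cv2.imwrite("pics/l2.png",cv2.resize(c["color"][200:420,290:540,::-1],None,fx=2.6,fy=2.6))
E
```

```text
clock: 9.93
eef_pos: [0.5584, 0.1912, 0.1607]
tool_rot: [0.549, -0.447, 0.446, -0.548]
ft_force: [1.1, 0.2, -2.8]
grip_width: 0.0158
clock: 10.55
eef_pos: [0.5582, 0.3044, 0.1263]
tool_rot: [0.548, -0.449, 0.449, -0.545]
ft_force: [-1.9, -0.2, -2.6]
grip_width: 0.016
clock: 11.18
eef_pos: [0.5589, 0.3058, 0.1292]
tool_rot: [-0.546, 0.448, -0.449, 0.547]
ft_force: [0.4, 0.1, -3.0]
grip_width: 0.0162
[0.55893569 0.30575437 0.12923584] [ 0.36823942  0.06290471 -3.00285431] (array([-0.033,  4.049, -0.226]), array([-0.004,  0.003, -0.001]))
```

View pics/l.png

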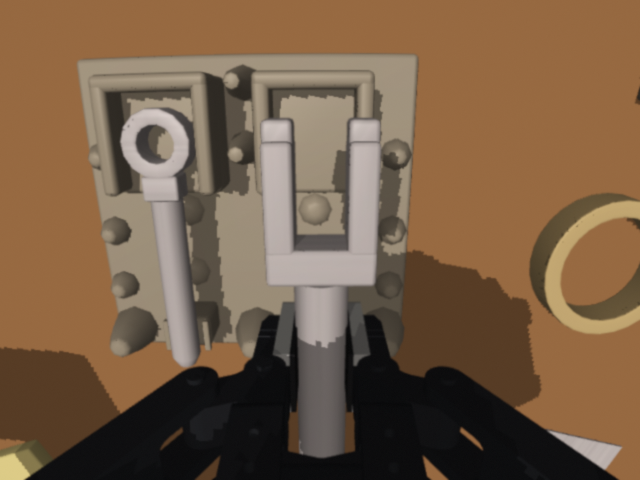

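View pics/l2.png

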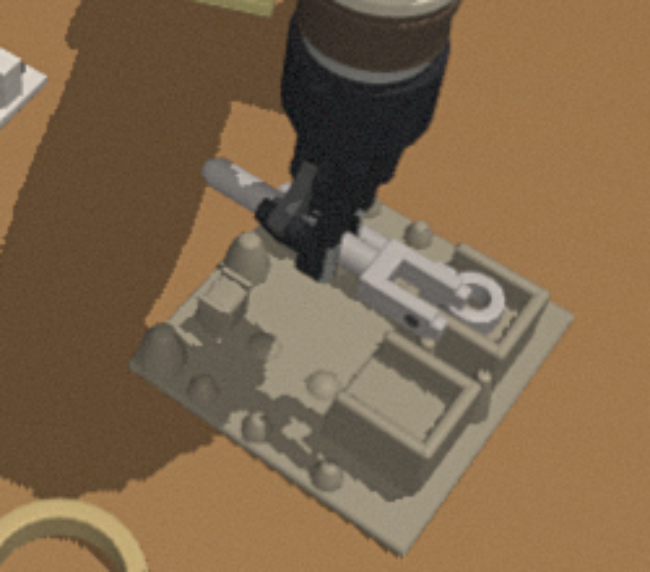

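```bash
python3 -m handwheel '[[-0.03,0.2,-0.22,0,0,0],[-0.03,0.6,-0.22,0,0,0],[-0.03,1.2,-0.22,0,0,0],[-0.03,1.8,-0.22,0,0,0],[-0.03,2,-0.22,0,0,0]]'
python3 - <<'E'
from h import *
from workcell import bot
o=bot.get_obs()
print(o["eef_pos"],o["ft_force"],go(o,[.5533,.3055,.028],down(-1.375)))
c=bot.camera("wrist"); cv2.imwrite("pics/m.png",c["color"][:,:,::-1])
E
```

```text
clock: 11.9
eef_pos: [0.5521, 0.3047, 0.0765]
tool_rot: [0.548, -0.449, 0.448, -0.545]
ft_force: [-0.5, -0.0, -2.7]
grip_width: 0.0161
[0.55205963 0.30473423 0.07645134] [-0.46671387 -0.01130275 -2.66398243] (array([-0.022,  1.938,  0.061]), array([0.02 , 0.003, 0.006]))
```

View pics/m.png

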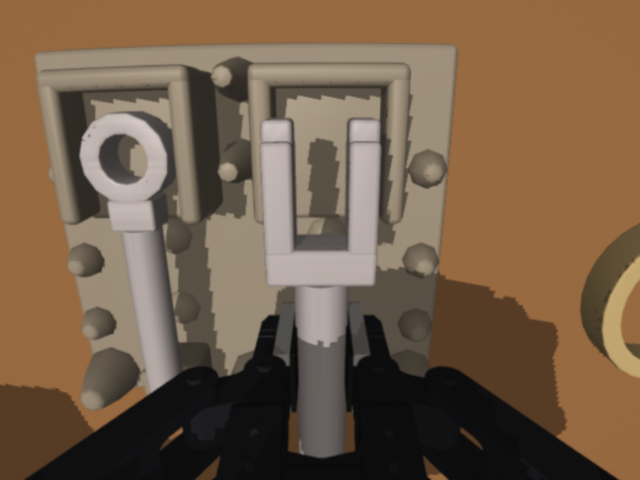

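```bash
python3 -m handwheel '[[0,0.3,0.06,0,0,0],[0,0.6,0.06,0,0,0],[0,0.8,0.06,0,0,0],[0,0.8,0.06,0,0,0],[0,0.8,0.06,0,0,0]]'
python3 - <<'E'
from h import *
from workcell import bot
o=bot.get_obs()
print(o["eef_pos"],o["ft_force"],go(o,[.5533,.3055,.028],down(-1.375)))
c=bot.camera("wrist"); cv2.imwrite("pics/n.png",c["color"][:,:,::-1])
E
```

```text
clock: 12.58
eef_pos: [0.5549, 0.3058, 0.0591]
tool_rot: [-0.546, 0.449, -0.449, 0.547]
ft_force: [-0.2, -0.1, -2.5]
grip_width: 0.0161
[0.55488079 0.30578068 0.05905893] [-0.18793149 -0.1201176  -2.45860675] (array([-1.000e-03,  1.242e+00, -6.500e-02]), array([-0.003,  0.003, -0.001]))
```

View pics/n.png

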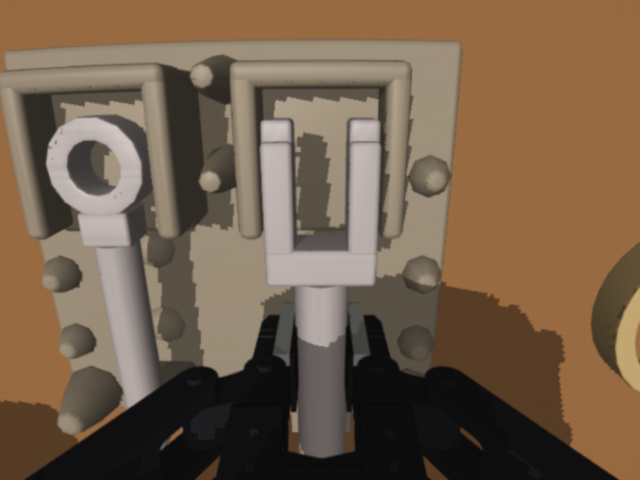

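```bash
python3 -m handwheel '[[0,0.3,0,0,0,0],[0,0.6,0,0,0,0],[0,0.9,0,0,0,0],[0,1.05,0,0,0,0],[0,1.15,0,0,0,0]]'
python3 -m handwheel '[[0,0.03,0,0,0,0],[0,0.06,0,0,0,0],[0,0.06,0,0,0,0],[0,0.06,0,0,0,0],[0,0.06,0,0,0,0]]'
python3 - <<'E'
from h import *
from workcell import bot
o=bot.get_obs()
print(o["eef_pos"],o["ft_force"],go(o,[.5533,.3055,.028],down(-1.375)))
c=bot.camera("wrist"); cv2.imwrite("pics/n2.png",c["color"][:,:,::-1])
E
```

```text
clock: 13.25
eef_pos: [0.5546, 0.3056, 0.0296]
tool_rot: [0.547, -0.449, 0.449, -0.546]
ft_force: [-0.3, 0.3, -1.9]
grip_width: 0.0159
clock: 13.88
eef_pos: [0.5548, 0.3058, 0.0287]
tool_rot: [-0.547, 0.449, -0.449, 0.547]
ft_force: [0.8, -0.3, -2.8]
grip_width: 0.0161
[0.55479313 0.30575086 0.0286831 ] [ 0.7909584  -0.28775889 -2.84456579] (array([-0.002,  0.027, -0.061]), array([-0.002,  0.003, -0.   ]))
```

View pics/n2.png

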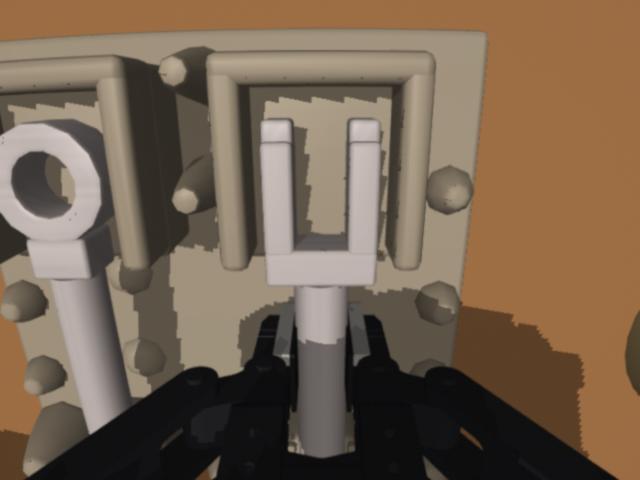

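```bash
python3 -m handwheel '[[0,0.04,-0.02,0,0,0],[0,0.06,-0.02,0,0,0],[0,0.08,-0.02,0,0,0],[0,0.1,-0.02,0,0,0],[0,0.1,-0.02,0,0,0]]'
```

```text
clock: 14.55
eef_pos: [0.5541, 0.3056, 0.0267]
tool_rot: [-0.547, 0.449, -0.449, 0.547]
ft_force: [-3.0, -1.0, 3.5]
grip_width: 0.0161
```

```bash
python3 -m handwheel '[[0,0,0,0,0,0],[0,0,0,0,0,0],[0,0,0,0,0,0],[0,-0.2,0,0,0,0],[0,-0.43,0,0,0,0]]' -0.3
python3 -m handwheel '[[0,0,0,0,0,0],[0,0,0,0,0,0],[0,0,0,0,0,0],[0,0,0,0,0,0],[0,0,0,0,0,0]]'
```

```text
clock: 15.18
eef_pos: [0.5543, 0.3056, 0.0372]
tool_rot: [-0.547, 0.449, -0.449, 0.547]
ft_force: [0.3, -0.1, -0.2]
grip_width: 0.0301
clock: 15.8
eef_pos: [0.5542, 0.3056, 0.0367]
tool_rot: [0.547, -0.449, 0.449, -0.547]
ft_force: [0.7, 0.7, -0.5]
grip_width: 0.03
```

```bash
python3 -m handwheel '[[0,-0.02,0,0,0,0],[0,-0.02,0,0,0,0],[0,-0.02,0,0,0,0],[0,-0.02,0,0,0,0],[0,-0.02,0,0,0,0]]' -1
python3 -m handwheel '[[0,0,0,0,0,0],[0,-0.1,0,0,0,0],[0,-0.3,0,0,0,0],[0,-0.7,0,0,0,0],[0,-1.2,0,0,0,0]]'
python3 - <<'E'
from h import *
from workcell import bot
o=bot.get_obs()
print(o["eef_pos"],o["ft_force"],o["ft_torque"])
c=bot.camera("wrist"); np.save("pics/q.npy",c,allow_pickle=True);cv2.imwrite("pics/q.png",c["color"][:,:,::-1])
c=bot.camera("scene"); cv2.imwrite("pics/q2.png",cv2.resize(c["color"][200:420,290:540,::-1],None,fx=2.6,fy=2.6))
E
```

```text
clock: 16.42
eef_pos: [0.5542, 0.3055, 0.0373]
tool_rot: [0.547, -0.449, 0.449, -0.547]
ft_force: [-0.6, 0.6, 0.8]
grip_width: 0.0156
clock: 17.05
eef_pos: [0.5542, 0.3056, 0.068]
tool_rot: [0.547, -0.449, 0.449, -0.547]
ft_force: [0.7, 0.3, -2.8]
grip_width: 0.0155
[0.55415915 0.30555962 0.06797239] [ 0.73950681  0.31582875 -2.78154699] [-0.06945879 -0.0264483   0.00606182]
```

View pics/q.png

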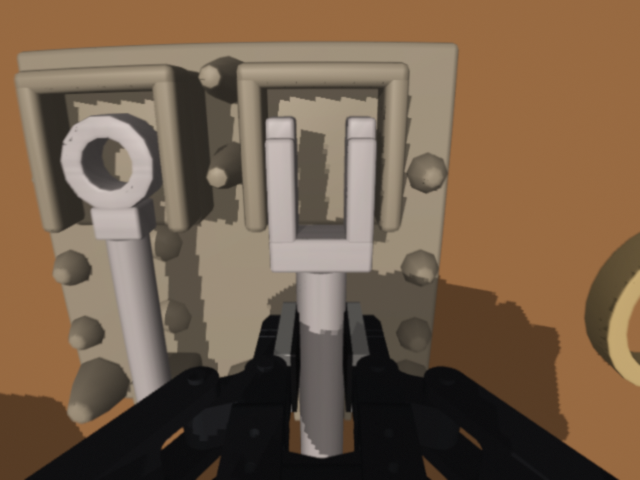

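View pics/q2.png

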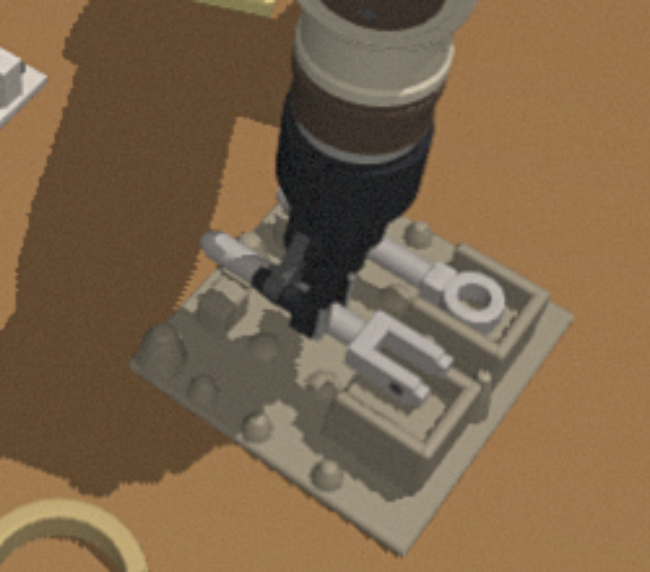

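```bash
python3 -m handwheel '[[0,-0.6,0,0,0,0],[0,-1.6,0,0,0,0],[0,-2.6,0,0,0,0],[0,-3.2,0,0,0,0],[0,-3.2,0,0,0,0]]'
python3 - <<'E'
from h import *
from workcell import bot
o=bot.get_obs(); R0=R.from_quat(o["tool_rot"])
c=bot.camera("wrist"); np.save("pics/r.npy",c,allow_pickle=True);im=c["color"][:,:,::-1].copy()
cv2.imwrite("pics/r.png",cv2.resize(im[105:285,250:390],None,fx=4,fy=4,interpolation=cv2.INTER_CUBIC)[:600])
f=load("f_wrist")
L=np.array([[0,-17,9],[0,17,9],[-12,-8,9],[-12,8,9],[-44,-17,9],[-44,17,9]])/1000
for pit in (-3,0,3):
    P=R.from_euler('y',pit,degrees=True).apply(L)+[0,0,0]
    tool=np.c_[P[:,0]-.026,-P[:,2]-.0075,P[:,1]]
    print(pit,proj(c,o["eef_pos"]+R0.apply(tool)).round(1).tolist())
t=load("a_top")
p=[.5986,-.1498,-1.3105]
print(o["eef_pos"],o["ft_force"],go(o,T(p,[[-102,0,145]])[0],down(p[2])))
E
```

```text
clock: 17.77
eef_pos: [0.5551, 0.3061, 0.149]
tool_rot: [-0.546, 0.448, -0.449, 0.548]
ft_force: [0.9, 0.9, -3.6]
grip_width: 0.016
-3 [[273.3, 274.4], [375.4, 274.6], [299.8, 239.9], [349.1, 240.0], [269.1, 139.1], [380.6, 139.3]]
0 [[273.4, 275.7], [375.3, 275.9], [299.8, 241.9], [349.2, 241.9], [268.2, 141.3], [381.6, 141.5]]
3 [[273.4, 277.0], [375.2, 277.1], [299.7, 243.9], [349.3, 244.0], [267.3, 143.9], [382.6, 144.1]]
[0.55508507 0.30606528 0.14903446] [ 0.87039479  0.89953716 -3.5799784 ] (array([14.152,  0.141, -2.112]), array([-0.018, -0.366, -0.005]))
```

View pics/r.png

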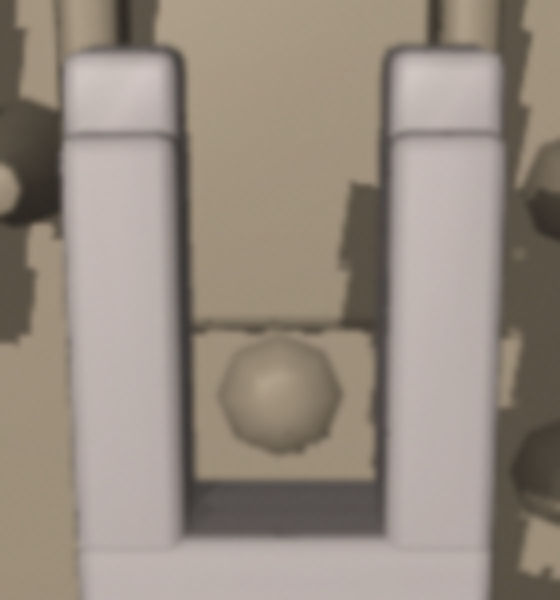

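```bash
python3 -m handwheel '[[1.2,0,-0.2,0,0,0],[3,0,-0.5,0,-0.1,0],[5,0,-0.8,0,-0.1,0],[7,0,-1.1,0,-0.2,0],[9,0,-1.4,0,-0.3,0]]'
python3 -m handwheel '[[1.8,0,-0.2,0,0,0],[3.4,0,-0.5,0,-0.03,0],[4.6,0.2,-0.65,0,-0.06,0],[5.1,1,-0.7,0,-0.06,0],[5.15,2,-0.7,0,-0.06,0]]'
python3 -m handwheel '[[0,0.5,0,0,0,0],[0,0.8,0,0,0,0],[0,0.8,0,0,0,0],[0,0.8,0,0,0,0],[0,0.8,0,0,0,0]]'
python3 - <<'E'
from h import *
from workcell import bot
o=bot.get_obs(); p=[.5986,-.1498,-1.3105]
print(go(o,T(p,[[-102,0,47.5]])[0],down(p[2])))
c=bot.camera("wrist"); np.save("pics/s.npy",c,allow_pickle=True);cv2.imwrite("pics/s.png",c["color"][:,:,::-1])
E
```

```text
clock: 18.45
eef_pos: [0.5627, 0.0764, 0.1458]
tool_rot: [0.559, -0.435, 0.433, -0.558]
ft_force: [0.9, -0.2, -2.5]
grip_width: 0.0159
clock: 19.08
eef_pos: [0.5781, -0.0524, 0.0959]
tool_rot: [0.56, -0.432, 0.432, -0.56]
ft_force: [0.1, 0.5, -3.5]
grip_width: 0.0156
clock: 19.7
eef_pos: [0.5792, -0.0509, 0.0782]
tool_rot: [-0.56, 0.431, -0.432, 0.561]
ft_force: [-0.1, -0.8, -2.8]
grip_width: 0.0155
(array([-0.058,  1.229, -0.27 ]), array([-0.01 , -0.005,  0.003]))
```

View pics/s.png

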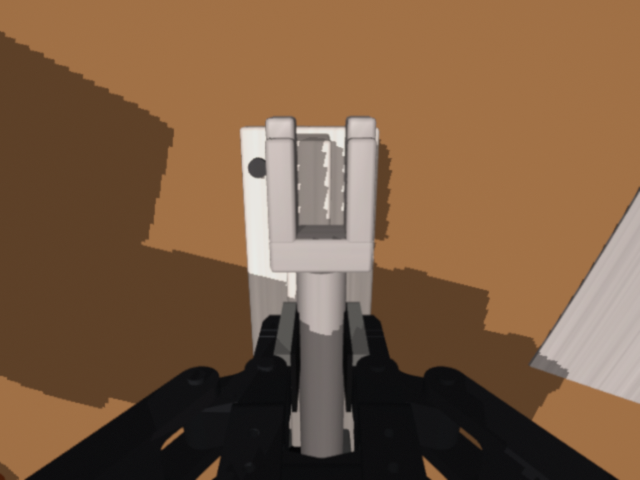

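```bash
python3 -m handwheel '[[0,0.2,-0.24,0,0,0],[0,0.6,-0.24,0,0,0],[0,0.85,-0.24,0,0,0],[0,0.85,-0.24,0,0,0],[0,0.85,-0.24,0,0,0]]'
python3 - <<'E'
from h import *
from workcell import bot
o=bot.get_obs(); p=[.5986,-.1498,-1.3105]
print(o["eef_pos"],o["ft_force"],go(o,T(p,[[-102,0,47.5]])[0],down(p[2])))
c=bot.camera("wrist"); np.save("pics/t.npy",c,allow_pickle=True);cv2.imwrite("pics/t.png",cv2.resize(c["color"][100:300,220:420,::-1],None,fx=3,fy=3))
c=bot.camera("scene"); cv2.imwrite("pics/t2.png",cv2.resize(c["color"][120:260,160:340,::-1],None,fx=4,fy=4))
E
```

```text
clock: 20.38
eef_pos: [0.5729, -0.0526, 0.056]
tool_rot: [-0.56, 0.431, -0.431, 0.56]
ft_force: [0.3, 0.4, -2.5]
grip_width: 0.0159
[ 0.57288059 -0.05255254  0.05599906] [ 0.34094143  0.40087205 -2.50077568] (array([-0.056,  0.34 , -0.007]), array([-0.   , -0.006,  0.   ]))
```

View pics/t.png

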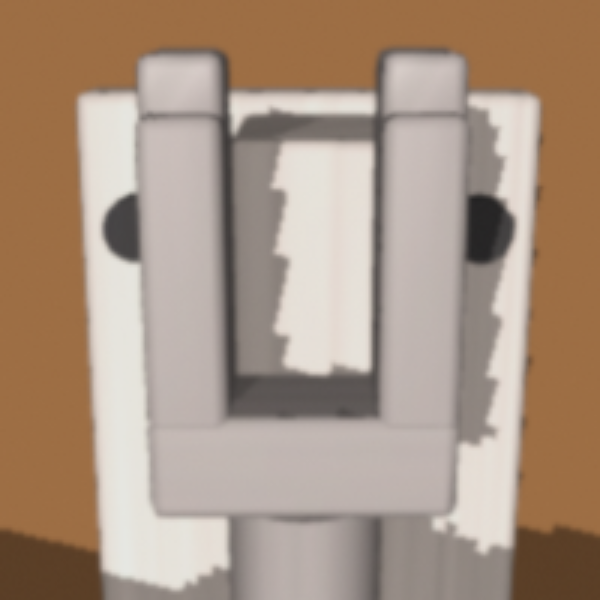

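View pics/t2.png

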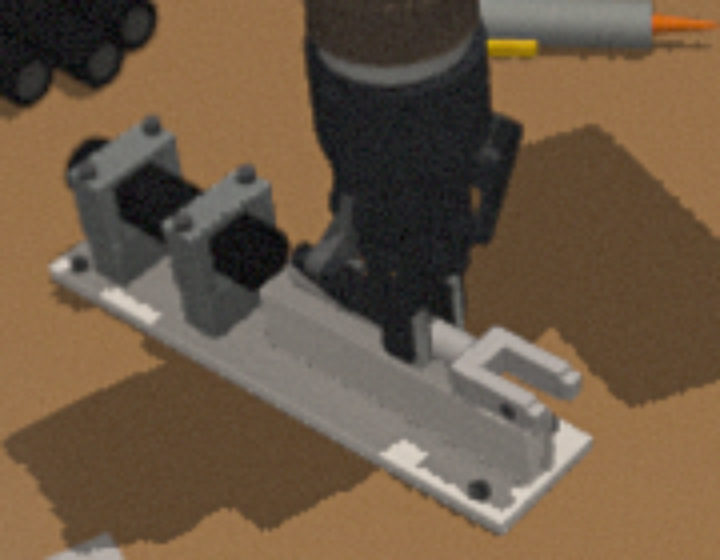

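```bash
python3 -m handwheel '[[0,0.1,0.04,0,0,0],[0,0.2,0.04,0,0,0],[0,0.25,0.04,0,0,0],[0,0.29,0.04,0,0,0],[0,0.29,0.04,0,0,0]]'
python3 -m handwheel '[[0,0.02,0,0,0,0],[0,0.04,0,0,0,0],[0,0.05,0,0,0,0],[0,0.05,0,0,0,0],[0,0.05,0,0,0,0]]'
```

```text
clock: 21.1
eef_pos: [0.5736, -0.0523, 0.0487]
tool_rot: [0.56, -0.431, 0.431, -0.56]
ft_force: [-0.6, 0.4, -3.6]
grip_width: 0.0158
clock: 21.72
eef_pos: [0.5737, -0.0523, 0.0476]
tool_rot: [-0.56, 0.431, -0.431, 0.56]
ft_force: [-1.2, -0.4, -2.6]
grip_width: 0.0154
```

```bash
python3 -m handwheel '[[0,0.02,0,0,0,0],[0,0.04,0,0,0,0],[0,0.05,0,0,0,0],[0,0.05,0,0,0,0],[0,0.05,0,0,0,0]]'
```

```text
clock: 22.35
eef_pos: [0.5738, -0.0523, 0.0473]
tool_rot: [-0.56, 0.431, -0.431, 0.561]
ft_force: [-3.4, 0.0, 4.5]
grip_width: 0.0156
```

```bash
python3 -m handwheel '[[0,0,0,0,0,0],[0,0,0,0,0,0],[0,0,0,0,0,0],[0,-0.2,0,0,0,0],[0,-0.6,0,0,0,0]]' -0.3
python3 -m handwheel '[[0,-0.6,0,0,0,0],[-0.4,-1.2,0,0,0,0],[-1.4,-1.6,0,0,0,0],[-2.3,-1.6,0,0,0,0],[-2.3,-1.6,0,0,0,0]]' 0.3
python3 - <<'E'
from h import *
from workcell import bot
o=bot.get_obs(); p=[.5986,-.1498,-1.3105]
print(o["eef_pos"],o["ft_force"],go(o,T(p,[[-160,0,36.5]])[0],down(p[2])))
c=bot.camera("wrist"); np.save("pics/u.npy",c,allow_pickle=True);cv2.imwrite("pics/u.png",c["color"][:,:,::-1])
c=bot.camera("scene"); np.save("pics/u_scene.npy",c,allow_pickle=True);cv2.imwrite("pics/u2.png",cv2.resize(c["color"][120:260,160:340,::-1],None,fx=4,fy=4))
E
```

```text
clock: 22.98
eef_pos: [0.5734, -0.0523, 0.0614]
tool_rot: [0.561, -0.431, 0.431, -0.56]
ft_force: [-0.2, -1.1, -0.6]
grip_width: 0.0301
clock: 23.6
eef_pos: [0.5589, 0.005, 0.1026]
tool_rot: [-0.561, 0.43, -0.431, 0.561]
ft_force: [0.4, -0.4, 0.6]
grip_width: 0.0554
[0.55887781 0.00503637 0.10261435] [ 0.39332774 -0.37846244  0.62618027] (array([-0.007,  2.644, -0.062]), array([-0.007,  0.01 ,  0.001]))
```

View pics/u.png

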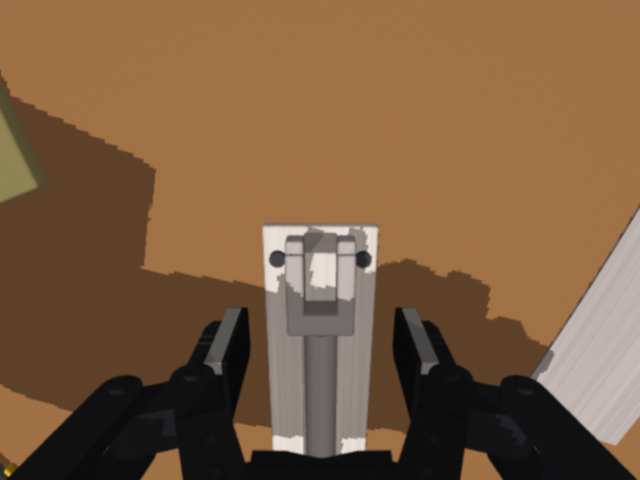

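View pics/u2.png

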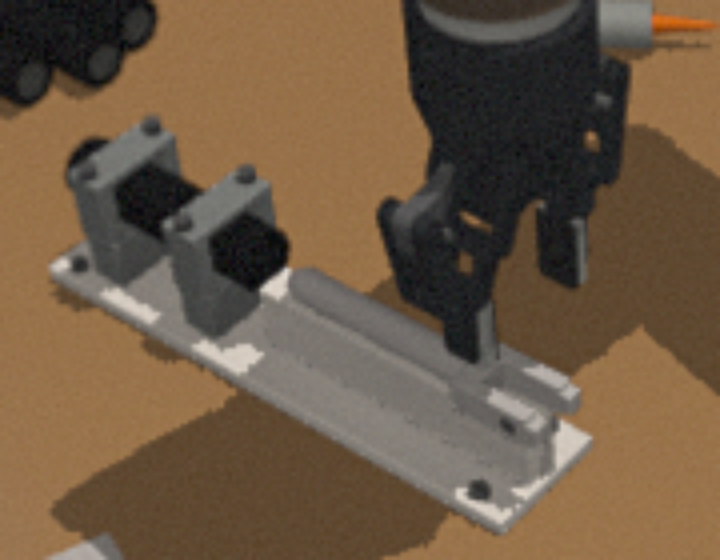

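```bash
python3 -m handwheel '[[0,0.5,-0.01,0,0,0],[0,1.2,-0.01,0,0,0],[0,1.9,-0.01,0,0,0],[0,2.4,-0.01,0,0,0],[0,2.6,-0.01,0,0,0]]'
python3 - <<'E'
from h import *
from workcell import bot
o=bot.get_obs(); p=[.5986,-.1498,-1.3105]
print(o["eef_pos"],o["ft_force"],go(o,T(p,[[-160,0,36.5]])[0],down(p[2])))
c=bot.camera("wrist"); np.save("pics/v.npy",c,allow_pickle=True);cv2.imwrite("pics/v.png",c["color"][:,:,::-1])
E
```

```text
clock: 24.32
eef_pos: [0.5579, 0.0028, 0.0349]
tool_rot: [0.561, -0.432, 0.431, -0.56]
ft_force: [-0.3, 1.3, 0.1]
grip_width: 0.0557
[0.55792431 0.00281894 0.03489475] [-0.28637003  1.32695315  0.11754455] (array([-0.082, -0.064,  0.001]), array([ 0.012, -0.01 , -0.003]))
```

View pics/v.png

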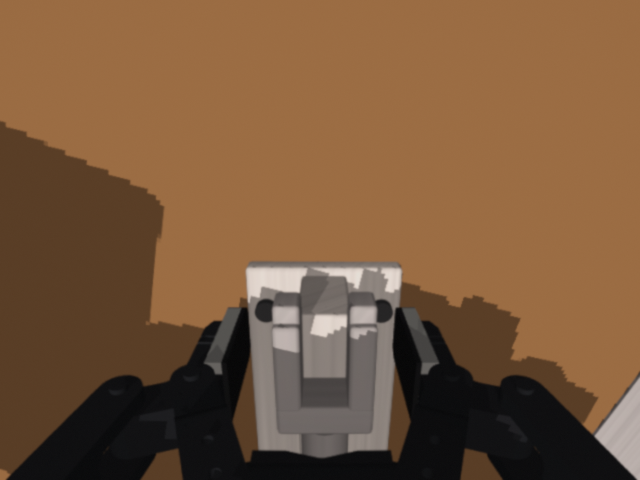

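```bash
python3 -m handwheel '[[0,0,0,0,0,0],[0,0,0,0,0,0],[0,0,0,0,0,0],[0,0,0,0,0,0],[0,0,0,0,0,0]]'
python3 - <<'E'
from h import *
from workcell import bot
o=bot.get_obs(); p=[.5986,-.1498,-1.3105]
print(o["eef_pos"],o["ft_force"],go(o,T(p,[[-160,0,36.5]])[0],down(p[2])))
c=bot.camera("wrist"); np.save("pics/w.npy",c,allow_pickle=True);cv2.imwrite("pics/w.png",cv2.resize(c["color"][240:480,180:460,::-1],None,fx=2.5,fy=2.5))
E
```

```text
clock: 25.0
eef_pos: [0.5588, 0.0033, 0.0365]
tool_rot: [-0.56, 0.431, -0.431, 0.561]
ft_force: [0.4, 0.0, 0.6]
grip_width: 0.0557
[0.55879991 0.00326915 0.03647362] [0.40743126 0.00453398 0.62018992] (array([-0.074, -0.001, -0.037]), array([-0.002, -0.006,  0.   ]))
```

View pics/w.png

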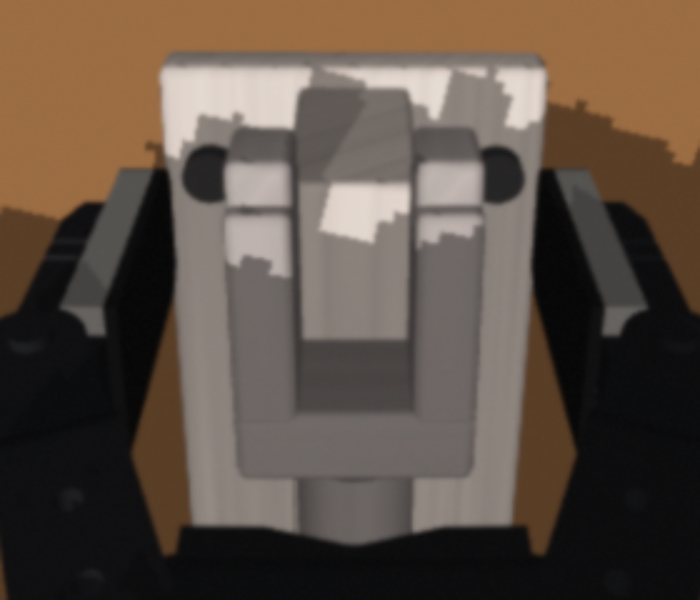

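```bash
python3 -m handwheel '[[0,0,0,0,0,0],[0,0,0,0,0,0],[0,0,0,0,0,0],[0,0,0,0,0,0],[0,0,0,0,0,0]]' -1
python3 -m handwheel '[[0.15,-0.01,0,0,0,0],[0.3,-0.01,0,0,0,0],[0.5,-0.01,0,0,0,0],[0.7,-0.01,0,0,0,0],[0.9,-0.01,0,0,0,0]]'
```

```text
clock: 25.68
eef_pos: [0.5588, 0.0033, 0.0365]
tool_rot: [-0.56, 0.431, -0.431, 0.56]
ft_force: [-0.6, -0.4, 3.4]
grip_width: 0.0329
clock: 26.3
eef_pos: [0.5646, -0.0188, 0.0365]
tool_rot: [-0.56, 0.431, -0.431, 0.56]
ft_force: [-0.9, 3.9, 2.7]
grip_width: 0.0329
```

```bash
python3 -m handwheel '[[0.2,0,0,0,0,0],[0.45,0,0,0,0,0],[0.7,0,0,0,0,0],[0.95,0,0,0,0,0],[1.1,0,0,0,0,0]]'
python3 - <<'E'
from h import *
from workcell import bot
o=bot.get_obs(); p=[.5986,-.1498,-1.3105]
print(o["ft_force"],o["ft_torque"],go(o,T(p,[[-32,0,36.5]])[0],down(p[2])))
c=bot.camera("scene"); cv2.imwrite("pics/x2.png",cv2.resize(c["color"][120:260,160:340,::-1],None,fx=4,fy=4))
E
```

```text
clock: 26.92
eef_pos: [0.5716, -0.0456, 0.0366]
tool_rot: [-0.56, 0.431, -0.431, 0.56]
ft_force: [-0.7, 4.2, 3.1]
grip_width: 0.0332
[-0.65548033  4.20693863  3.12776854] [0.65946618 0.18369254 0.0148011 ] (array([ 3.027e+00,  2.000e-03, -2.600e-02]), array([-0.   , -0.008, -0.   ]))
```

View pics/x2.png

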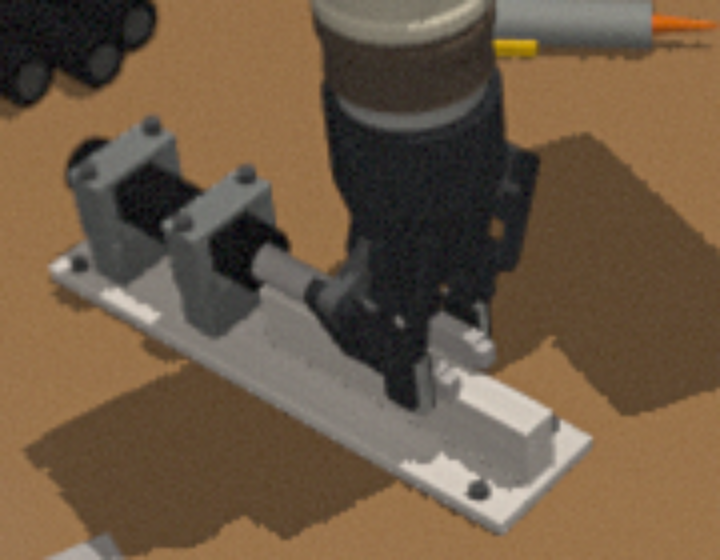

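Shank is inside the bore with low forces (axial friction about 4 N). I'll continue sliding.

```bash
python3 -m handwheel '[[0.25,0,0,0,0,0],[0.5,0,0,0,0,0],[0.8,0,0,0,0,0],[1.1,0,0,0,0,0],[1.3,0,0,0,0,0]]'
python3 -m handwheel '[[0.25,0,0,0,0,0],[0.5,0,0,0,0,0],[0.75,0,0,0,0,0],[1,0,0,0,0,0],[1.2,0,0,0,0,0]]'
python3 - <<'E'
from h import *
from workcell import bot
o=bot.get_obs(); p=[.5986,-.1498,-1.3105]
print(o["ft_force"],o["ft_torque"],go(o,T(p,[[-32,0,36.5]])[0],down(p[2])))
c=bot.camera("wrist"); np.save("pics/y.npy",c,allow_pickle=True);cv2.imwrite("pics/y.png",c["color"][:,:,::-1])
E
```

```text
clock: 27.6
eef_pos: [0.58, -0.0771, 0.0365]
tool_rot: [-0.56, 0.431, -0.431, 0.56]
ft_force: [-0.1, 3.5, 3.3]
grip_width: 0.0332
clock: 28.22
eef_pos: [0.5876, -0.1059, 0.0366]
tool_rot: [0.56, -0.431, 0.431, -0.56]
ft_force: [-1.4, 4.0, 4.4]
grip_width: 0.0331
[-1.43732464  3.99047873  4.44306899] [ 0.78139354  0.19405968 -0.07453753] (array([ 0.531,  0.003, -0.025]), array([ 0.001, -0.007, -0.001]))
```

View pics/y.png

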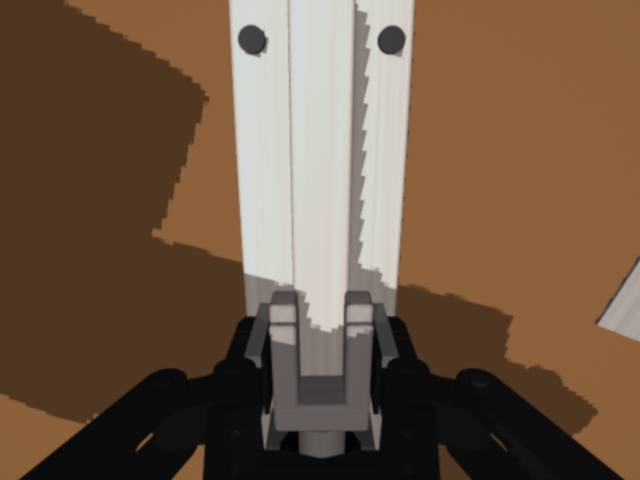

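```bash
python3 -m handwheel '[[0.08,0,0,0,0,0],[0.16,0,0,0,0,0],[0.24,0,0,0,0,0],[0.3,0,0,0,0,0],[0.36,0,0,0,0,0]]'
python3 -m handwheel '[[0.04,0,0,0,0,0],[0.08,0,0,0,0,0],[0.12,0,0,0,0,0],[0.12,0,0,0,0,0],[0.12,0,0,0,0,0]]'
```

```text
clock: 28.9
eef_pos: [0.5898, -0.1142, 0.0365]
tool_rot: [0.56, -0.431, 0.431, -0.56]
ft_force: [-2.2, 3.4, 4.0]
grip_width: 0.0329
clock: 29.52
eef_pos: [0.5906, -0.1173, 0.0365]
tool_rot: [0.56, -0.431, 0.431, -0.56]
ft_force: [-2.9, 2.2, 3.5]
grip_width: 0.0329
```

```bash
python3 -m handwheel '[[0.03,0,0,0,0,0],[0.06,0,0,0,0,0],[0.09,0,0,0,0,0],[0.12,0,0,0,0,0],[0.12,0,0,0,0,0]]'
python3 - <<'E'
from h import *
from workcell import bot
o=bot.get_obs(); p=[.5986,-.1498,-1.3105]
print(o["ft_force"],o["ft_torque"],go(o,T(p,[[-32,0,36.5]])[0],down(p[2])))
c=bot.camera("wrist"); np.save("pics/z.npy",c,allow_pickle=True);cv2.imwrite("pics/z.png",cv2.resize(c["color"][260:480,200:440,::-1],None,fx=2.7,fy=2.7))
E
```

```text
clock: 30.15
eef_pos: [0.5914, -0.1201, 0.0366]
tool_rot: [0.56, -0.431, 0.431, -0.56]
ft_force: [-1.2, 4.2, 4.4]
grip_width: 0.0328
[-1.19946996  4.18093328  4.44860138] [ 0.7633582   0.45458639 -0.15085498] (array([-0.059,  0.002, -0.027]), array([ 0.   , -0.007,  0.001]))
```

View pics/z.png

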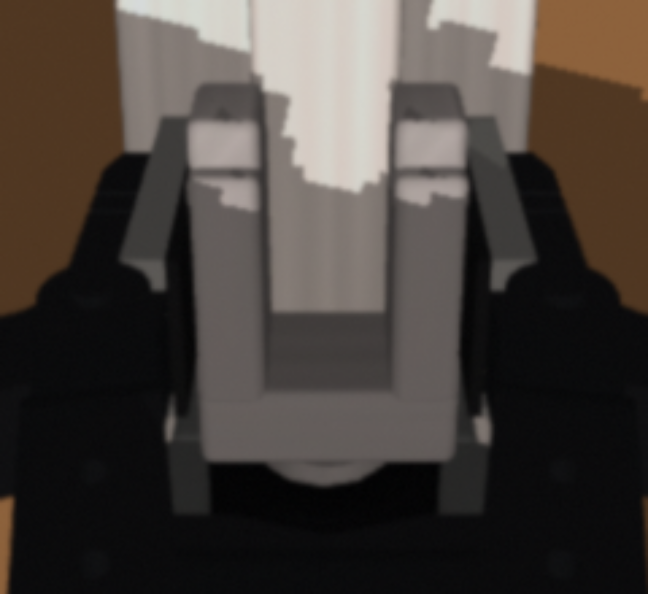

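```bash
python3 -m handwheel '[[0.03,0,0,0,0,0],[0.06,0,0,0,0,0],[0.09,0,0,0,0,0],[0.12,0,0,0,0,0],[0.12,0,0,0,0,0]]'
python3 -m handwheel '[[0.03,0,0,0,0,0],[0.06,0,0,0,0,0],[0.09,0,0,0,0,0],[0.09,0,0,0,0,0],[0.09,0,0,0,0,0]]'
```

```text
clock: 30.82
eef_pos: [0.5915, -0.1208, 0.0365]
tool_rot: [-0.56, 0.432, -0.43, 0.561]
ft_force: [-3.5, 8.8, 7.3]
grip_width: 0.0332
clock: 31.45
eef_pos: [0.5915, -0.1208, 0.0365]
tool_rot: [-0.559, 0.433, -0.428, 0.563]
ft_force: [-5.1, 15.0, 8.8]
grip_width: 0.0327
```

Run:
```python
from h import *
from workcell import bot
o=bot.get_obs(); p=[.5986,-.1498,-1.3105]
print(o["ft_force"],o["ft_torque"],go(o,T(p,[[-32,0,36.5]])[0],down(p[2])))
c=bot.camera("wrist"); np.save("pics/z2.npy",c,allow_pickle=True);cv2.imwrite("pics/z2.png",cv2.resize(c["color"][380:480,240:400,::-1],None,fx=5,fy=5,interpolation=cv2.INTER_CUBIC))
c=bot.camera("scene"); cv2.imwrite("pics/z3.png",cv2.resize(c["color"][120:260,160:340,::-1],None,fx=4,fy=4))
```

```text
[-5.05521837 14.96616304  8.82071589] [ 2.79674783  0.97038044 -0.41389164] (array([-0.087,  0.003, -0.025]), array([ 0.002,  0.007, -0.046]))
```

View pics/z2.png

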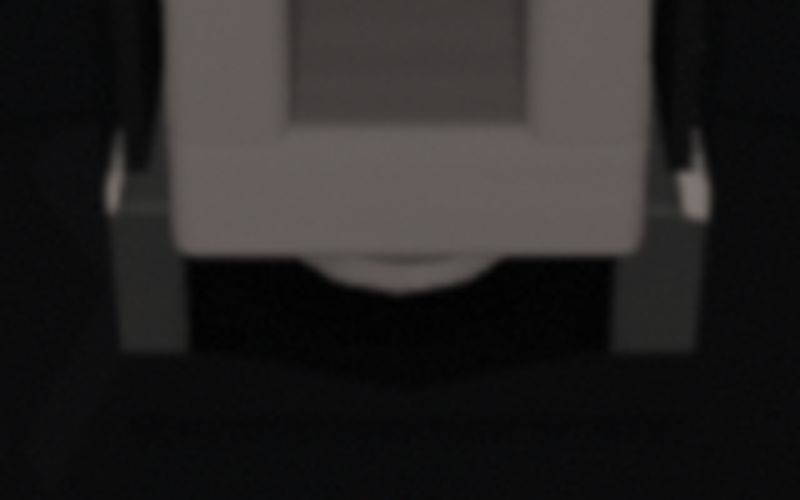

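View pics/z3.png

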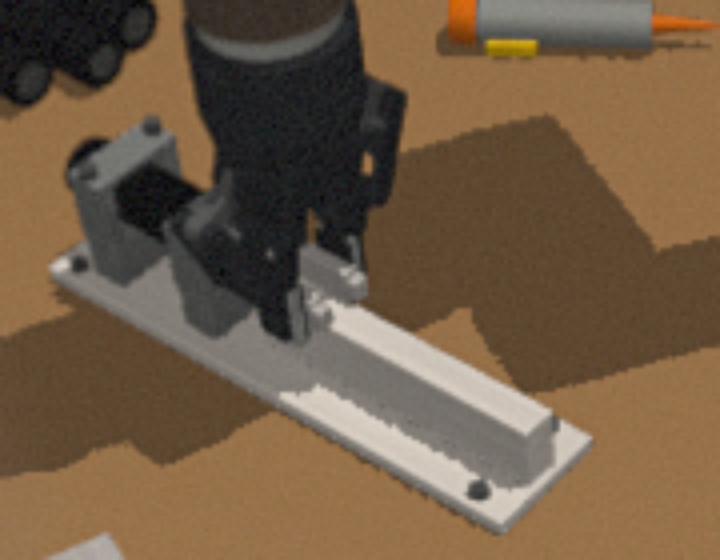

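```bash
python3 -m handwheel '[[0.05,0,0,0,0,0],[0.1,0,0,0,0,0],[0.14,0,0,0,0,0],[0.14,0,0,0,0,0],[0.14,0,0,0,0,0]]'
python3 - <<'E'
from h import *
from workcell import bot
o=bot.get_obs(); p=[.5986,-.1498,-1.3105]
print(o["ft_force"],o["ft_torque"],go(o,T(p,[[-32,0,36.5]])[0],down(p[2])))
c=bot.camera("wrist"); np.save("pics/z4.npy",c,allow_pickle=True)
im=np.clip(c["color"][400:460,260:380,::-1].astype(float)*2.2,0,255).astype(np.uint8);cv2.imwrite("pics/z4.png",cv2.resize(im,None,fx=6,fy=6,interpolation=cv2.INTER_CUBIC))
R0=R.from_quat(o["tool_rot"])
for x in (.030,.031,.032,.033): 
  print(x,proj(c,o["eef_pos"]+R0.apply([[x-.012,-.0275,-.008],[x-.012,-.0275,.008],[x,-.0275,-.017],[x,-.0275,.017],[x,-.0275,0],[x+.001,-.0275,0],[x+.003,-.0275,0]])).round(1).tolist())
E
```

```text
clock: 32.17
eef_pos: [0.5915, -0.1208, 0.0365]
tool_rot: [-0.558, 0.434, -0.426, 0.564]
ft_force: [-7.7, 23.4, 12.0]
grip_width: 0.033
[-7.74577585 23.40488494 12.02784551] [ 4.27841974  1.36554919 -0.67338416] (array([-0.086,  0.003, -0.024]), array([ 0.003,  0.017, -0.082]))
0.03 [[301.3, 404.5], [347.3, 404.6], [276.8, 430.7], [371.5, 430.8], [324.1, 430.9], [324.1, 433.1], [324.1, 437.3]]
0.031 [[301.3, 406.8], [347.3, 406.8], [276.9, 432.8], [371.4, 432.9], [324.1, 433.1], [324.1, 435.2], [324.1, 439.3]]
0.032 [[301.4, 409.0], [347.2, 409.1], [277.0, 434.9], [371.2, 435.0], [324.1, 435.2], [324.1, 437.3], [324.1, 441.4]]
0.033 [[301.4, 411.3], [347.1, 411.3], [277.1, 437.0], [371.1, 437.1], [324.1, 437.3], [324.1, 439.3], [324.1, 443.5]]
```

View pics/z4.png

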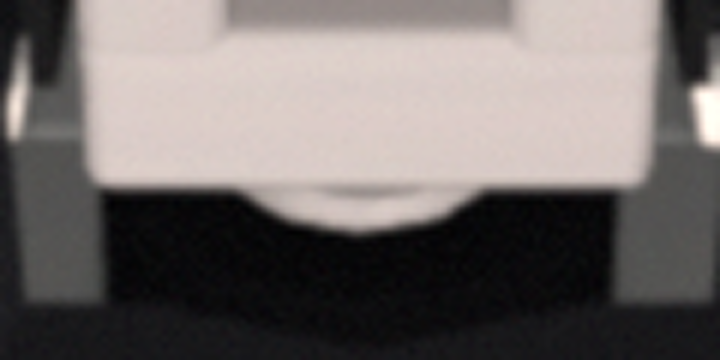

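```bash
python3 -m handwheel '[[-0.1,0,0,0,0,0],[-0.2,0,0,0,0,0],[-0.28,0,0,0,0,0],[-0.28,0,0,0,0,0],[-0.28,0,0,0,0,0]]'
python3 -m handwheel '[[0,0,0,0,0,0],[0,0,0,0,0,0],[0,0,0,0,0,0],[0,0,0,0,0,0],[0,-0.1,0,0,0,0]]' 0.3
python3 -m handwheel '[[0,-0.8,0,0,0,0],[-1,-1.8,0,0,0,0],[-2.5,-2.5,0,0,0,0],[-4,-2.5,0,0,0,0],[-4,-2.5,0,0,0,0]]'
python3 - <<'E'
from h import *
from workcell import bot
o=bot.get_obs();print(o["eef_pos"],o["clock"])
c=bot.camera("wrist"); np.save("pics/A.npy",c,allow_pickle=True);cv2.imwrite("pics/A.png",c["color"][:,:,::-1])
c=bot.camera("scene"); np.save("pics/As.npy",c,allow_pickle=True);cv2.imwrite("pics/A2.png",cv2.resize(c["color"][130:230,170:310,::-1],None,fx=5,fy=5,interpolation=cv2.INTER_CUBIC))
E
```

```text
clock: 32.85
eef_pos: [0.5916, -0.1209, 0.0366]
tool_rot: [-0.56, 0.432, -0.431, 0.561]
ft_force: [-3.2, 6.9, 5.3]
grip_width: 0.0329
clock: 33.48
eef_pos: [0.5916, -0.1218, 0.0389]
tool_rot: [0.561, -0.431, 0.431, -0.56]
ft_force: [0.0, -0.4, 0.0]
grip_width: 0.0554
clock: 34.1
eef_pos: [0.5658, -0.0228, 0.1022]
tool_rot: [-0.561, 0.43, -0.43, 0.561]
ft_force: [0.5, -1.0, -1.2]
grip_width: 0.0556
[ 0.56577032 -0.02284082  0.10224577] 34.1
```

View pics/A.png

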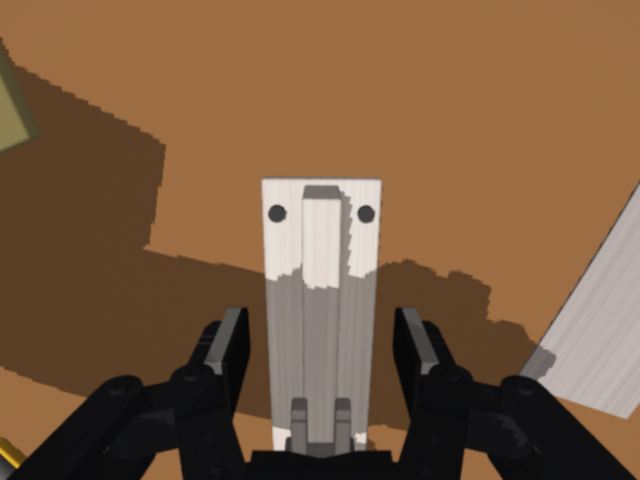

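View pics/A2.png

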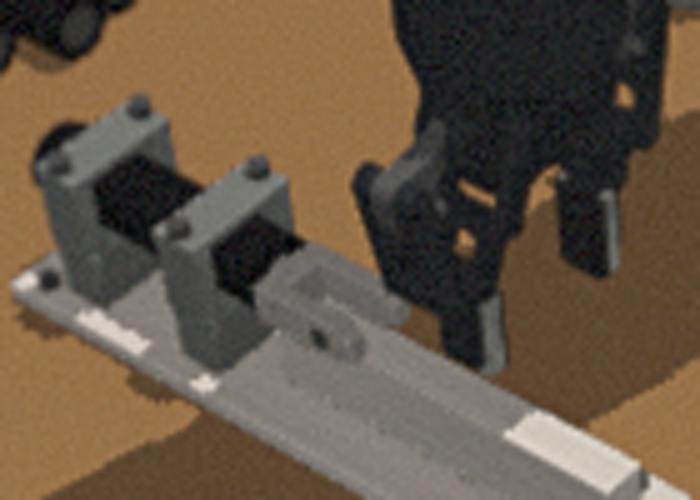

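```bash
python3 -m handwheel '[[-2,-1,0,0,0,0],[-4,-2,0,0,0,0],[-6,-2,0,0,0,0],[-8,-2,0,0,0,0],[-9,-2,0,0,0,0]]'
python3 - <<'E'
from h import *
from workcell import bot
o=bot.get_obs();print(o["eef_pos"],o["clock"],o["ft_force"])
c=bot.camera("top"); np.save("pics/B.npy",c,allow_pickle=True);cv2.imwrite("pics/B.png",cv2.resize(c["color"][165:250,350:510,::-1],None,fx=5,fy=5,interpolation=cv2.INTER_CUBIC))
cv2.imwrite("pics/Bf.png",c["color"][:,:,::-1])
c=bot.camera("scene"); np.save("pics/Bs.npy",c,allow_pickle=True);cv2.imwrite("pics/B2.png",cv2.resize(c["color"][150:230,190:290,::-1],None,fx=7,fy=7,interpolation=cv2.INTER_CUBIC))
E
```

```text
clock: 34.83
eef_pos: [0.5085, 0.1937, 0.1516]
tool_rot: [-0.56, 0.431, -0.431, 0.561]
ft_force: [1.2, -0.2, 0.6]
grip_width: 0.0552
[0.50850602 0.19371146 0.15155923] 34.825 [ 1.20434493 -0.24818827  0.55719389]
```

View pics/B.png

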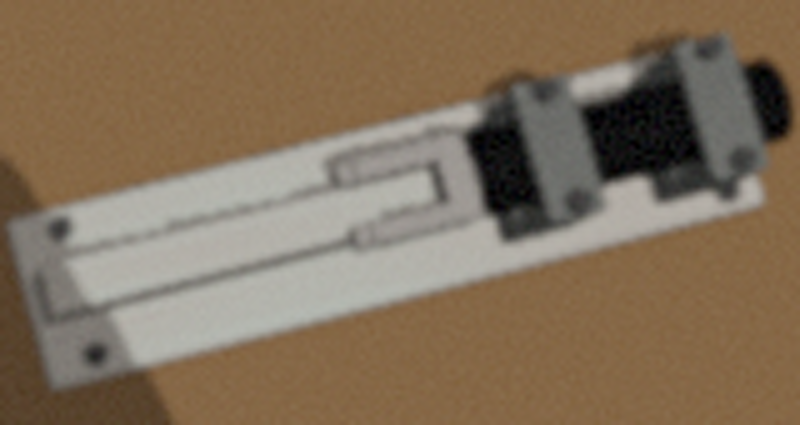

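View pics/Bf.png

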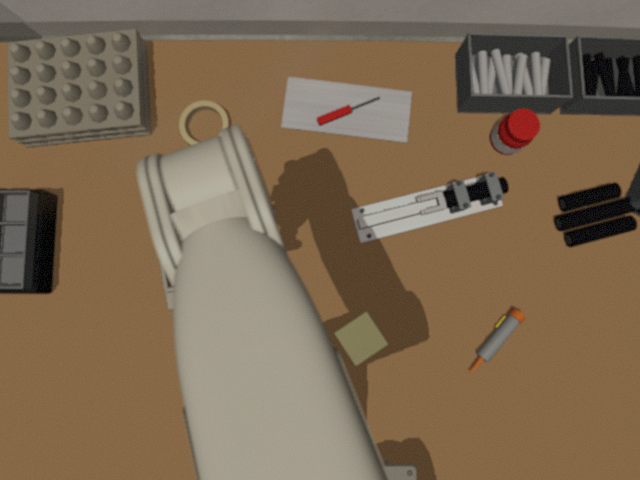

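View pics/B2.png

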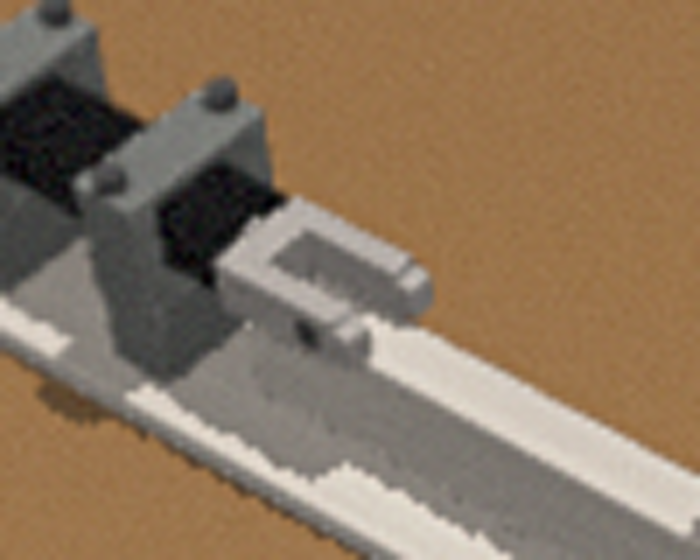

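```bash
python3 - <<'E'
from h import *
from workcell import bot
o=bot.get_obs();p=[.5986,-.1498,-1.3105]
print(go(o,T(p,[[70,0,150]])[0],down(p[2])))
E
python3 -m handwheel '[[2.3,0,0,0,0,0],[4.7,0,0,0,0,0],[7.1,0,0,0,0,0],[9.5,0,0,0,0,0],[11.9,0,0,0,0,0]]'
python3 -m handwheel '[[2,0,0,0,0,0],[3.6,0,0,0,0,0],[4.5,0,0,0,0,0],[4.5,0,0,0,0,0],[4.5,0,0,0,0,0]]'
python3 - <<'E'
from h import *
from workcell import bot
o=bot.get_obs();p=[.5986,-.1498,-1.3105]
print(go(o,T(p,[[70,0,150]])[0],down(p[2])))
c=bot.camera("wrist"); np.save("pics/C.npy",c,allow_pickle=True);cv2.imwrite("pics/C.png",c["color"][:,:,::-1])
print(proj(c,T(p,[[0,-17,64],[0,17,64],[-12,-8,64],[-12,8,64],[0,-16.5,55.5],[0,16.5,55.5],[0,0,72]])).round(1).tolist())
E
```

```text
(array([17.015,  0.052, -0.082]), array([-0.001,  0.008, -0.002]))
clock: 35.55
eef_pos: [0.585, -0.0993, 0.1515]
tool_rot: [0.56, -0.432, 0.432, -0.56]
ft_force: [0.8, 0.9, 0.0]
grip_width: 0.0556
clock: 36.17
eef_pos: [0.613, -0.2045, 0.1512]
tool_rot: [0.56, -0.432, 0.431, -0.56]
ft_force: [-0.1, -0.0, -0.4]
grip_width: 0.0552
(array([0.539, 0.046, 0.009]), array([ 0.005, -0.013, -0.004]))
[[292.6, 146.7], [354.7, 146.7], [308.9, 124.2], [338.5, 124.2], [294.5, 145.0], [352.7, 144.9], [323.7, 148.4]]
```

View pics/C.png

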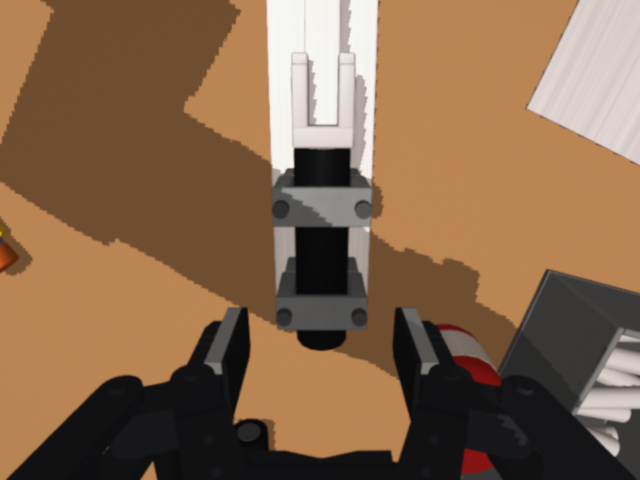

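Run:
```python
import cv2
t=cv2.imread("pics/C.png")
cv2.imwrite("pics/C2.png",cv2.resize(t[110:200,265:385],None,fx=6,fy=6,interpolation=cv2.INTER_CUBIC))
```

```text
(no output)
```

View pics/C2.png

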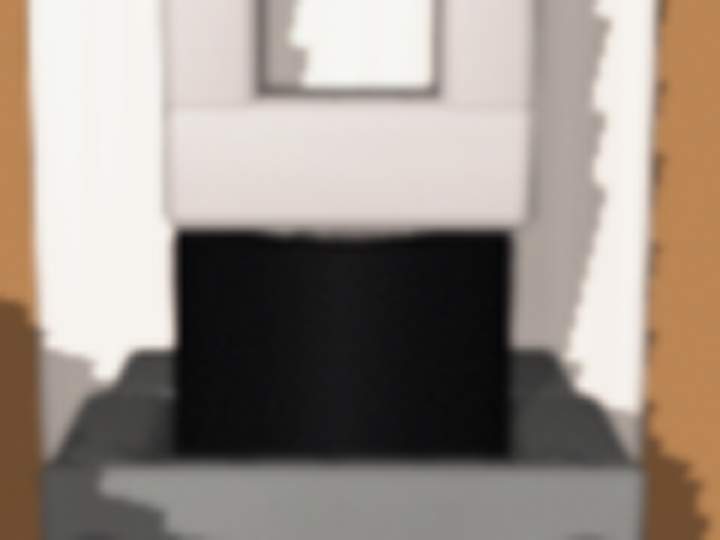

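Run:
```python
from workcell import bot
print(bot.job_done()); o=bot.get_obs(); print(o["clock"],o["ft_force"])
```

```text
the job is handed in; nothing more can be done
None
the job is handed in; nothing more can be done
```

The fork terminal is slid home in the carbon tube and released, and I handed the job in at about 36.2 s, against the 43 s limit. I laid it on the rail and let go, then took it by the fork and slid it in. No verdict is reported.

**First try at the rail:** My first shank grip was too deep. The fingertips met the rail top and pressed on it with about 46 N, because the shank is narrower than the rail. I put the terminal back in its nest, took it higher, and laid it on the rail properly. That contact was above the 40 N limit set for the arm and gripper body. I took it to be the fingertips only, because the TCP stopped at the height of the rail top.

**Slide:** It ran at about 4 N, then stopped firmly. The push rose to about 25 N along the slide with no further movement.

**Last checks:**
- **Seating:** The overhead wrist picture shows the shoulder against the tube's end. The sliver visible there is less than 1 mm and looks like edge rounding. The shoulder is within about 0.5 mm of the mouth position I fitted from the wrist camera.
- **Disagreement:** The earlier top-camera fit put the mouth about 2.5 mm nearer along the axis. An earlier slanted wrist picture, taken at the stop, seemed to show 3–4 mm of shank. Part of that is the gap between shank and bore seen at an angle, and I judged the rest measurement error.
- **Eye terminal:** I did not touch it, and it was still in its nest in the last pictures that showed the tray.
- **Robot:** It was clear of everything when I handed in.

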